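# Load the rivet tumbler over its rest bar and start it

## Robot

A 6-joint arm with a two-finger parallel gripper is mounted at the origin on the work surface. World frame = base frame: x ahead of the robot, y to its left, z up, the work surface at z = 0. Lengths are in mm, angles in rad, forces in N, time in s.
With the tool pointing down it reaches from about 350 to 875 mm from the base axis. Payload 4.2 kg.
Tool frame: the origin (TCP) lies on the mounting face of the last link; the fingertips stand 173 mm ahead of it and the grasp point (between the pads) lies 155 mm ahead of it (tcp_to_grasp is the distance from the TCP to the grasp point, in mm); z points along the fingers, y is the direction in which the jaws open and shut (so a half turn about z gives the same grasp; the last joint's range is limited). The gripper opens to 85 mm and grips with 20 to 120 N. Pads are 22 mm wide; open, the fingers measure 114 mm over their backs; the gripper's body (76 mm by 85 mm) begins 54 mm behind the grasp point. The pads swing forward as they close: fully open they stand 13 mm farther back than shut.
Start: joints at [1.498, 0.385, 0.008, 0, -1.194, -0.259], TCP at [203.558, 590.901, 404.712] pointing down, gripper open.
Joint ranges: [-3.14, 3.14], [-1.21, 2.06], [-1.07, 1.41], [-3.16, 2.05], [-2.99, -0.16], [-3.1, 3.1]. Speed limits (rad/s): [2.79, 2.79, 3.14, 3.14, 3.14, 3.14].

## Interface

Orientations are given as a unit quaternion [x, y, z, w].
In Python, from bench import * gives the robot as it stands. The module is installed in compiled form; this text tells all that it offers.
- The arm moves only by the tool apply_moves, never from a script. Its arguments are lists of equal length, an entry for each row: "fingers": the closure, from 0 (fully open) to 1 (shut); "dp": the shift along the world's x, y, z in cm, a list of three; "yaw": the turn about the world's z in degrees. A call has 1 to 10 rows; each row is the pose to reach, as a shift and turn from the pose measured when the call began; what a row does not reach only later rows make up. A row lasts 1/10 s, in which the tool goes at most 50 mm and 8.59 degrees, less where a joint would pass 70% of its speed; a pose out of reach is approached as far as the arm can. A call with a gripper value outside its range is refused whole. The fingers move at their own pace and stop on an object; the grip force is fixed at half the most. Time passes only in rows, so rows that repeat a pose let the fingers close. It gives the time, the measured TCP pose, the force and the opening at its end, in the units of the state.
- read_state(): the state, without advancing time (a new reading comes with each control period).
- get_image(name): name is "scene" or "side" or "wrist"; returns a dict with "color" (480x640x3 uint8, blue, green, red), "mtx" (3x3 intrinsics, pixels), "k1" (the pictures are not rectified: a ray, as slopes to the right and down, at radius r is drawn at 1 + k1 r^2 times it, then the intrinsics apply), "camera_from_world" (4x4, takes a point from world to camera coordinates); the wrist camera has in their place "tool_from_camera" (4x4, takes a point from camera to tool coordinates, whose origin is the TCP and whose axes are the flange's). Camera axes: x right, y down, z forward; pixel columns grow to the right and rows downward; lengths in mm; the calibration is good to about 2 mm. A picture is of the moment at which its call begins: read the wrist's pose just before it. There is no depth.
- job_done(): hands the job in, once; it reports no verdict.
The state is a dict: "clock": time; "joints": joint angles; "joint_vel": joint speeds; "joint_efforts": joint torques, N m; "position": TCP position; "ee_rot": TCP orientation; "contact_force": force on the tool from outside, world axes, zero at the start; "wrist_torque": the same for the moment, N m; "gripper_width": finger opening in mm.
Only numpy, scipy, OpenCV 4.12 (cv2) and the standard library are available. Lean on these libraries where they do the work, as an engineer would, in place of code of your own. Each camera call takes 0.05 s, during which the arm holds its last target. There are 200 camera calls.

## Task

Load the roller tumbler with every tall canister in the wooden bins: first lean them all, foot on the bench inside the kerbs and lid end over a dip of the tumbler's front rest bar, and let go, so that they all lean there at once. Then take each again below its middle, finish tipping it over and lay it lengthwise along a pair of rollers, lid away from the rest bar, one to a pair. When all lie on the rollers, twist the spring-loaded start knob clockwise to its stop and let it spring back, and leave the other things on the bench where they are.

Things in the scene. Friction and masses are not known exactly. Their poses are not given: they have to be found in the camera images.
- tumbler: Fixed green roller tumbler, 390 mm wide: front rest bar, then three pairs of rollers with 4 mm dividers (to z = 96) between and outside them. Origin on the bench below the rest bar's middle dip; x along the rollers to the 75 mm high motor housing at x = 210 to 260. 55 mm high wooden kerbs on the bench (inner face x = -112; 8 mm boards at y = +-60, +-195) pen the foot of each lane before the bar. All below in this frame, mm.
- rest (a point): Bottom of the middle dip of the rest bar, on its centreline (x = 0, y = 0, z = 45 mm). 12 mm round bar in the plane x = 0, with three V dips at y = -120, 0, +120; it rises 34 mm over 40 mm to each side, level between; upright horns to z = 130 stand 60 mm either side of each dip. A canister leaning in a dip, foot edge on the bench, 40 deg from vertical, has its centre at x = -17, z = 79 mm (30 deg: -16, 84; 50 deg: -25, 72).
- rollers (a point): Middle roller pair: where the centre of a canister lying on it belongs (x = 110, y = 0, z = 93 mm); the other pairs are at y = -120 and +120. Each pair is two 28 mm rollers (they do not turn here), axes 60 mm high, 21 mm either side of the pair's mid-line, from x = 25 to 210. A level canister clears the rest bar if its axis is over 90 mm high.
- can_a_mid (a point): Tall closed screw-top aluminium canister A, 50 mm diameter, 165 mm long, 0.25 to 0.5 kg, heavier in its lower half, rolls with some drag; starts upright in a bin (may be absent). The point is its centre, half-way up; z points along its axis to the lid.
- can_b_mid (a point): Tall closed screw-top aluminium canister B, 50 mm diameter, 165 mm long, 0.25 to 0.5 kg, heavier in its lower half, rolls with some drag; starts upright in a bin (may be absent). The point is its centre, half-way up; z points along its axis to the lid.
- can_c_mid (a point): Tall closed screw-top aluminium canister C, 50 mm diameter, 165 mm long, 0.25 to 0.5 kg, heavier in its lower half, rolls with some drag; starts upright in a bin (may be absent). The point is its centre, half-way up; z points along its axis to the lid.
- can_a_lid (a point): Centre of the lid's top face of canister A, 82.5 mm from its centre.
- can_b_lid (a point): Centre of the lid's top face of canister B, 82.5 mm from its centre.
- can_c_lid (a point): Centre of the lid's top face of canister C, 82.5 mm from its centre.
- can_a: Canister A itself, origin at the centre of its underside, z to the lid.
- can_b: Canister B itself, origin at the centre of its underside, z to the lid.
- can_c: Canister C itself, origin at the centre of its underside, z to the lid.
- bin_a: Fixed open wooden bin, 100 x 100 x 60 mm, walls and floor 6 mm, in which one canister starts (may be empty). Origin under its centre.
- bin_b: Fixed open wooden bin, 100 x 100 x 60 mm, walls and floor 6 mm, in which one canister starts (may be empty). Origin under its centre.
- bin_c: Fixed open wooden bin, 100 x 100 x 60 mm, walls and floor 6 mm, in which one canister starts (may be empty). Origin under its centre.
- start_knob (a joint): Angle of the start knob: 0 at rest, grows clockwise seen from above to a hard stop at 1.1 rad; a spring (0.03 N m at rest, 0.12 N m at the stop) returns it.
- knob_grip (a point): The start knob on top of a fixed grey switch box (100 x 90 x 60 mm): a black bar grip 46 mm long, 14 mm thick and 26 mm high on a 44 mm disc. The point lies on the turning axis at the bar's mid-height, 86 mm above the bench; x along the bar, y across its 14 mm, z up; turns with the knob.
- lantern_door: Bystander: pierced brass lantern door lying flat, 150 x 100 x 6 mm.
- bead: Bystander: red glass droplet bead, 26 mm across, 28 mm high.
- scribing_block: Bystander: beech scribing block, 90 x 45 x 42 mm.
- rivet_tin: Bystander: low open tin of brass rivets, 72 mm across, 40 mm high.

How it is judged:
By the outcome, as a careful person would: the job done as asked, in the order asked, and still so for the second after the job is handed in, with the robot touching nothing.
Of can_a, can_b, can_c only 2 to 3 are there at a start; the rules pass over those that are not, and their reading is None.
At some moment in a run one of can_a, can_b, can_c may be knocked a few centimetres aside while the robot is not near it.
Once in a run the grip may slacken for a moment while it holds something.
It also fails if it takes over 210 s, if anything falls off the work surface, if the arm or the gripper's body presses on something with over 40 N, if the wrist force passes 120 N, or if a joint passes its speed limit or range.

## Working session

There is one attempt and no reset: what is moved stays moved. The work goes in short steps, Python scripts to look and compute and a tool call to move; the robot and the scene stay as the last step left them, time stands still between calls to the robot, and variables do not carry over. Pictures are saved under pics/ and viewed, about 12 in all and at most 16, crops included, and the job is handed in when it is done.

Besides the shell and the picture viewer there is one more tool, called after "Call:" as name(argument=value, ...), one argument or row to a line, values as JSON. apply_moves: Moves the arm, as the interface text tells. Its arguments: {"type":"object","properties":{"fingers":{"type":"array","items":{"type":"number"}},"dp":{"type":"array","items":{"type":"array","items":{"type":"number"}}},"yaw":{"type":"array","items":{"type":"number"}}},"required":["fingers","dp","yaw"]}

```bash
mkdir -p pics; cat > h.py <<'E'
import numpy as np, cv2
from bench import *
def R(q):
    from scipy.spatial.transform import Rotation as S
    return S.from_quat(q).as_matrix()
def cam(name):
    if name=="wrist":
        s=read_state(); T=np.eye(4); T[:3,:3]=R(s["ee_rot"]); T[:3,3]=s["position"]
        g=get_image(name); return g, T@np.array(g["tool_from_camera"])
    g=get_image(name); return g, np.linalg.inv(np.array(g["camera_from_world"]))
def ray(g,T,uv):
    K=np.array(g["mtx"]); d=np.array([(uv[0]-K[0,2])/K[0,0],(uv[1]-K[1,2])/K[1,1]])
    u=d.copy()
    for _ in range(20): u=d/(1+g["k1"]*(u@u))
    v=T[:3,:3]@np.array([u[0],u[1],1]); return T[:3,3],v/np.linalg.norm(v)
def onz(g,T,uv,z):
    o,v=ray(g,T,uv); return o+v*(z-o[2])/v[2]
def proj(g,T,p):
    q=np.linalg.inv(T)@np.append(p,1); s=q[:2]/q[2]; s=s*(1+g["k1"]*(s@s)); K=np.array(g["mtx"])
    return np.array([K[0,0]*s[0]+K[0,2],K[1,1]*s[1]+K[1,2]])
def cross(a,b):
    (o,v),(p,w)=a,b; A=np.stack([v,-w],1); t=np.linalg.lstsq(A,p-o,rcond=None)[0]
    x,y=o+t[0]*v,p+t[1]*w; return (x+y)/2,np.linalg.norm(x-y)
E
python3 - <<'E'
from h import *
s=read_state(); print(s)
for n in("scene","side","wrist"):
    g,T=cam(n); cv2.imwrite(f"pics/{n}0.png",g["color"]); print(n,T.round(3).tolist(),np.array(g["mtx"]).tolist(),g["k1"])
E
```

```text
{'clock': 0.0, 'joints': array([ 1.49758966e+00,  3.85560282e-01,  6.59650441e-03, -4.74031307e-04,
       -1.19400111e+00, -2.58597665e-01]), 'joint_vel': array([ 4.48677653e-04,  2.46459000e-04,  3.75403969e-04,  6.22280545e-05,
        1.02118193e-03, -3.62596429e-04]), 'joint_efforts': array([ 5.75118665e-04, -3.92291415e+01,  1.88398951e+01,  4.18604448e+00,
       -4.66688609e-03,  6.41539621e-08]), 'position': array([203.49626198, 590.71995193, 403.61114478]), 'ee_rot': array([ 9.86254723e-01, -1.65228321e-01, -1.18984260e-04,  1.10001563e-03]), 'contact_force': array([ 0.53426799, -0.42461753,  0.20514021]), 'wrist_torque': array([-0.01809107, -0.0410069 , -0.00535087]), 'gripper_width': 85.24939709206386}
scene [[0.627, 0.568, -0.534, 1093.194], [0.779, -0.44, 0.446, -553.155], [0.018, -0.696, -0.718, 873.557], [0.0, 0.0, 0.0, 1.0]] [[477.67465868731585, 0.0, 314.6964393308287], [0.0, 477.67465868731585, 239.38148246501177], [0.0, 0.0, 1.0]] 0.009825758840602833
side [[0.818, -0.275, 0.505, -166.344], [-0.575, -0.41, 0.708, -1101.628], [0.012, -0.87, -0.494, 851.573], [0.0, 0.0, 0.0, 1.0]] [[574.349059257957, 0.0, 319.4572742337161], [0.0, 574.349059257957, 245.20858500188595], [0.0, 0.0, 1.0]] -0.12006049004818571
wrist [[-0.324, -0.906, -0.27, 272.544], [-0.946, 0.312, 0.091, 567.227], [0.002, 0.285, -0.959, 373.976], [0.0, 0.0, 0.0, 1.0]] [[396.8793596186299, 0.0, 315.8690135638242], [0.0, 396.8793596186299, 242.95398455023977], [0.0, 0.0, 1.0]] -0.06418106704486769
```

View pics/scene0.png

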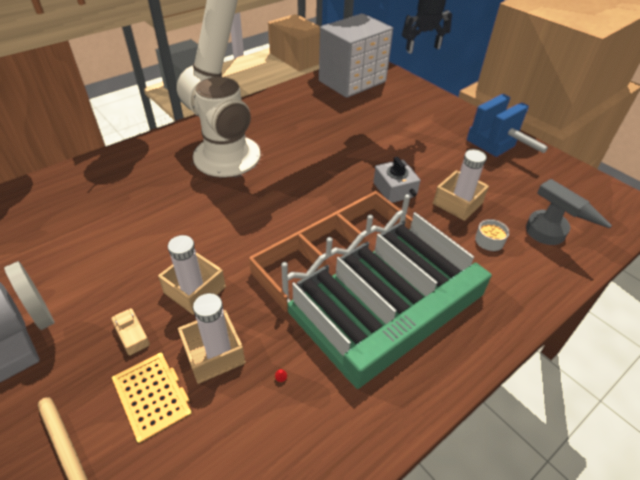

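View pics/side0.png

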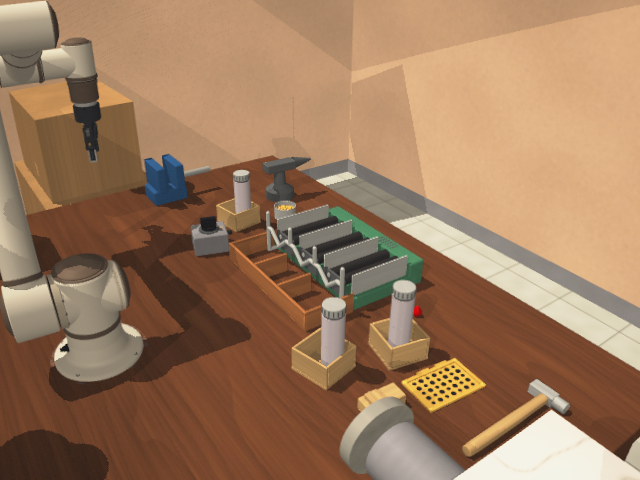

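```bash
python3 - <<'E'
import cv2,numpy as np
a=cv2.imread("pics/scene0.png")[185:385,245:505]; b=cv2.imread("pics/side0.png")[170:330,185:435]
a=cv2.resize(a,None,fx=3,fy=3,interpolation=cv2.INTER_CUBIC)[:300*1+100]
cv2.imwrite("pics/z1.png",cv2.resize(cv2.imread("pics/scene0.png")[185:385,245:505],None,fx=3,fy=3,interpolation=cv2.INTER_CUBIC))
cv2.imwrite("pics/z2.png",cv2.resize(b,None,fx=3.2,fy=3.2,interpolation=cv2.INTER_CUBIC))
E
```

```text
(no output)
```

View pics/z1.png

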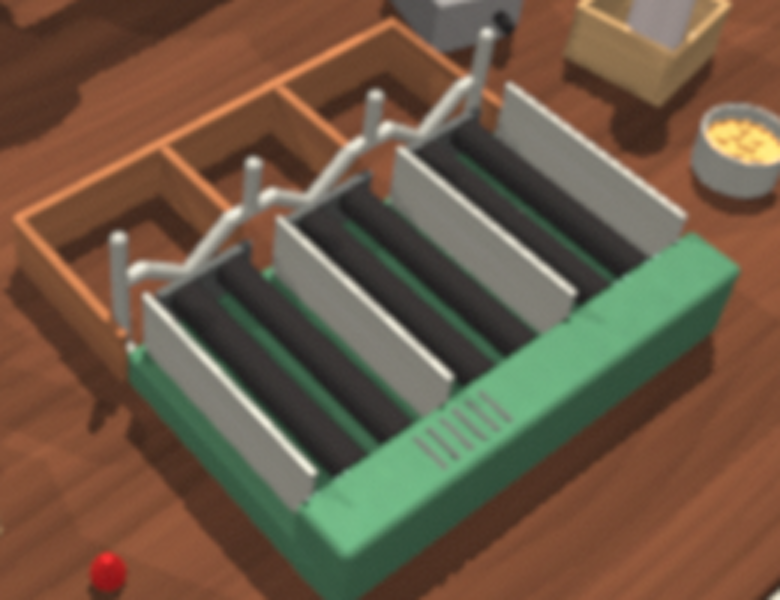

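View pics/z2.png

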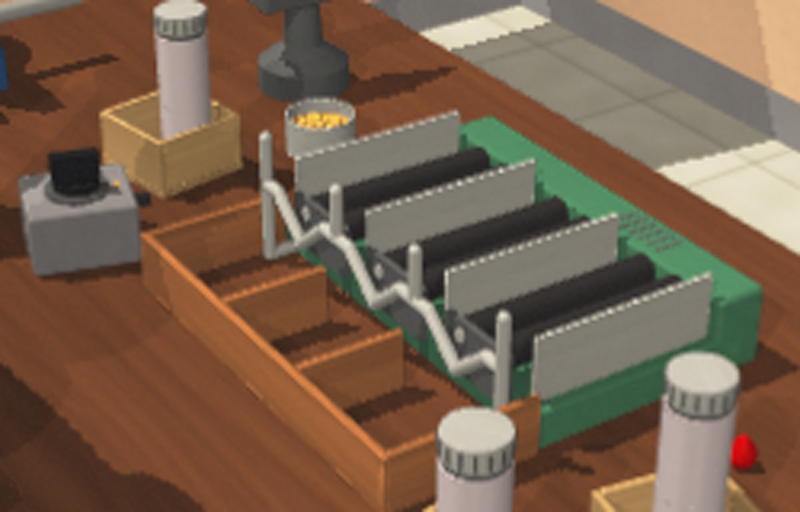

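```bash
python3 - <<'E'
from h import *
a,A=cam("scene"); b,B=cam("side")
z1=lambda p:np.array(p)/3+[245-.33,185-.33]; z2=lambda p:np.array(p)/3.2+[185-.34,170-.34]
h1=[(119,236),(253,161),(375,94),(487,33)]; h2=[(503,317),(414,249),(336,189),(265,137)]
P=[];Q=[]
for y,p,q in zip((-180,-60,60,180),h1,h2):
    X,e=cross(ray(a,A,z1(p)),ray(b,B,z2(q))); print("horn",y,X.round(1),round(e,1),onz(a,A,z1(p),129).round(1),onz(b,B,z2(q),129).round(1))
    for w in(onz(a,A,z1(p),129),onz(b,B,z2(q),129)): P.append((0,y));Q.append(w[:2])
for xy,p in(((260,-195),(345,555)),((260,195),(738,268)),((210,195),(690,237)),((210,-195),(300,510))):
    w=onz(a,A,z1(p),75);print("housing",xy,w.round(1)); P.append(xy);Q.append(w[:2])
P=np.array(P,float);Q=np.array(Q)
# rigid fit, y sign both
for s in(1,-1):
    p=P*[1,s];pc,qc=p.mean(0),Q.mean(0);U,_,V=np.linalg.svd((p-pc).T@(Q-qc));
    D=np.diag([1,np.linalg.det(U@V)]);r=(U@D@V).T;t=qc-r@pc;print(s,np.degrees(np.arctan2(r[1,0],r[0,0])),t,np.abs((r@p.T).T+t-Q).max(0)); print(((r@p.T).T+t-Q).round(1).tolist())
for n,p,q in(("near1",(181,243),(477,432)),("near2",(208,303),(702,372)),("far",(475,156),(181,15))):
    print(n,onz(a,A,p,171).round(1),onz(b,B,z2(q),171).round(1))
print("knob",onz(a,A,(399,163),99).round(),onz(b,B,z2((76,152)),99).round())
E
```

```text
horn -180 [ 554.3 -183.8  127.1] 2.7 [ 554.6 -183.4  129. ] [ 552.  -188.3  129. ]
horn -60 [556.2 -64.6 128.1] 2.2 [556. -64. 129.] [554.9 -67.7 129. ]
horn 60 [559.   54.4 128.6] 2.1 [558.4  55.3 129. ] [558.1  51.9 129. ]
horn 180 [561.2 175.2 127.3] 2.6 [561.3 175.3 129. ] [558.8 169.6 129. ]
housing (260, -195) [ 810.7 -201.1   75. ]
housing (260, 195) [818.  181.5  75. ]
housing (210, 195) [777.2 178.1  75. ]
housing (210, -195) [ 770.1 -202.3   75. ]
1 -1.0755493830140184 [557.53145571  -6.43826652] [6.27934559 6.502712  ]
[[-0.5, -3.0], [2.1, 1.8], [0.4, -2.4], [1.5, 1.3], [0.2, -1.8], [0.5, 1.6], [-0.4, -1.8], [2.2, 3.9], [3.1, -5.2], [3.2, 2.1], [-6.1, 6.5], [-6.3, -3.1]]
-1 178.84842361718484 [714.1684998   -9.48294389] [360.37370525  11.61533264]
[[155.9, -6.1], [158.5, -1.2], [157.0, -5.5], [158.1, -1.8], [156.9, -4.8], [157.2, -1.4], [156.5, -4.8], [159.0, 0.9], [-360.4, 1.9], [-359.8, 9.2], [-269.1, 11.6], [-269.8, 2.0]]
near1 [ 413.1 -336.2  171. ] [ 413.3 -342.5  171. ]
near2 [ 577.1 -369.   171. ] [ 579.  -372.1  171. ]
far [590.1 379.1 171. ] [584.  368.1 171. ]
knob [433. 286.  99.] [431. 292.  99.]
```

Call:
apply_moves(
  fingers=[0, 0, 0, 0, 0, 0, 0, 0, 0, 0],
  dp=[
    [35.0, -21.5, 0],
    [35.0, -21.5, 0],
    [35.0, -21.5, 0],
    [35.0, -21.5, 0],
    [35.0, -21.5, 0],
    [35.0, -21.5, 0],
    [35.0, -21.5, 0],
    [35.0, -21.5, 0],
    [35.0, -21.5, 0],
    [35.0, -21.5, 0],
  ],
  yaw=[18, 18, 18, 18, 18, 18, 18, 18, 18, 18],
)

```text
clock: 1.25
position: [555.3, 374.2, 403.3]
ee_rot: [1.0, -0.011, -0.0, 0.001]
contact_force: [-1.0, -0.4, -1.2]
gripper_width: 85.5
```

```bash
python3 - <<'E'
from h import *
g,T=cam("wrist"); s=read_state(); print(s["position"],s["ee_rot"],T[:3,3]); cv2.imwrite("pics/w1.png",g["color"])
print(proj(g,T,(587,374,171)))
E
```

```text
[554.04808991 375.2590648  403.55298879] [ 9.99951344e-01 -9.82779458e-03 -4.17039213e-04  7.41290631e-04] [628.29844352 372.85785046 373.51250996]
[314.35218834 207.68851711]
```

View pics/w1.png

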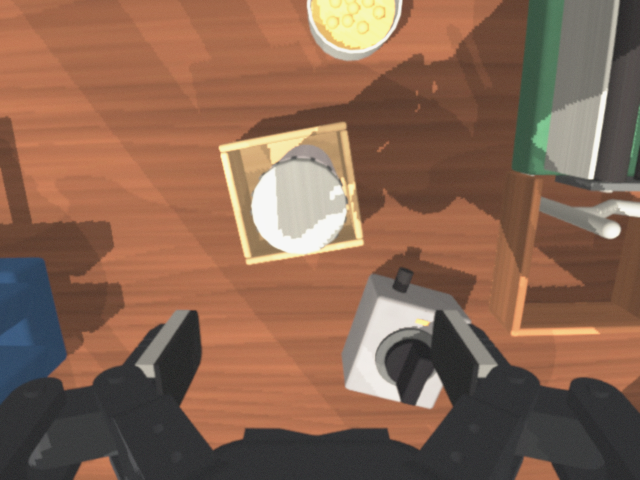

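```bash
python3 - <<'E'
from h import *
g,T=cam("wrist")
for n,p,z in(("lid",(300,205),171),("knobdisc",(410,358),73),("knob bar end lo",(404,400),99),("bar hi",(425,350),99),("horn",(610,228),128)): print(n,onz(g,T,p,z).round(1))
cv2.imwrite("pics/knob.png",cv2.resize(g["color"][260:420,330:490],None,fx=4,fy=4))
E
```

```text
lid [587.2 382.6 171. ]
knobdisc [430.7 294.6  73. ]
knob bar end lo [407.3 304.1  99. ]
bar hi [454.7 289.9  99. ]
horn [560.4 179.1 128. ]
```

View pics/knob.png

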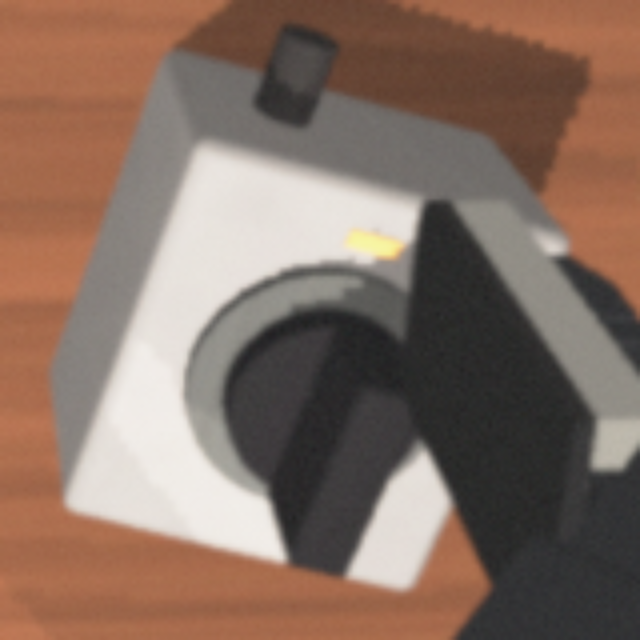

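Call:
apply_moves(
  fingers=[0, 0, 0, 0, 0, 0, 0, 0, 0, 0],
  dp=[
    [3.2, 0.6, -1],
    [3.2, 0.6, -5],
    [3.2, 0.6, -7],
    [3.2, 0.6, -10.3],
    [3.2, 0.6, -10.3],
    [3.2, 0.6, -10.3],
    [3.2, 0.6, -10.3],
    [3.2, 0.6, -10.3],
    [3.2, 0.6, -10.3],
    [3.2, 0.6, -10.3],
  ],
  yaw=[0, 0, 0, 0, 0, 0, 0, 0, 0, 0],
)

```text
clock: 2.35
position: [585.3, 382.0, 301.8]
ee_rot: [1.0, -0.009, 0.0, 0.0]
contact_force: [-0.4, 0.7, -0.2]
gripper_width: 85.5
```

Call:
apply_moves(
  fingers=[1, 1, 1, 1, 1, 1, 1, 1, 1, 1],
  dp=[
    [0, 0, 0],
    [0, 0, 0],
    [0, 0, 0],
    [0, 0, 0],
    [0, 0, 0],
    [0, 0, 0],
    [0, 0, 0],
    [0, 0, 0],
    [0, 0, 0],
    [0, 0, 0],
  ],
  yaw=[0, 0, 0, 0, 0, 0, 0, 0, 0, 0],
)

```text
clock: 3.35
position: [585.4, 382.1, 302.3]
ee_rot: [1.0, -0.009, 0.001, -0.0]
contact_force: [1.1, -0.6, 3.8]
gripper_width: 48.8
```

Call:
apply_moves(
  fingers=[1, 1, 1, 1, 1, 1, 1, 1, 1, 1],
  dp=[
    [0, 0, 2],
    [0, 0, 5],
    [0, 0, 8],
    [0, 0, 11],
    [0, 0, 13],
    [0, 0, 13],
    [0, 0, 13],
    [0, 0, 13],
    [0, 0, 13],
    [0, 0, 13],
  ],
  yaw=[0, 0, 0, 0, 0, 0, 0, 0, 0, 0],
)

```text
clock: 4.35
position: [585.4, 382.1, 430.6]
ee_rot: [1.0, -0.009, -0.0, 0.001]
contact_force: [0.9, 0.3, -4.5]
gripper_width: 48.7
```

```bash
python3 - <<'E'
from h import *
g,T=cam("wrist"); a,_=cam("side"); print(read_state()["position"])
cv2.imwrite("pics/m1.png",np.hstack([cv2.resize(g["color"],(400,300)),cv2.resize(a["color"][60:300,180:500],(400,300))]))
E
```

```text
[585.45821252 382.12318773 431.47319768]
```

View pics/m1.png

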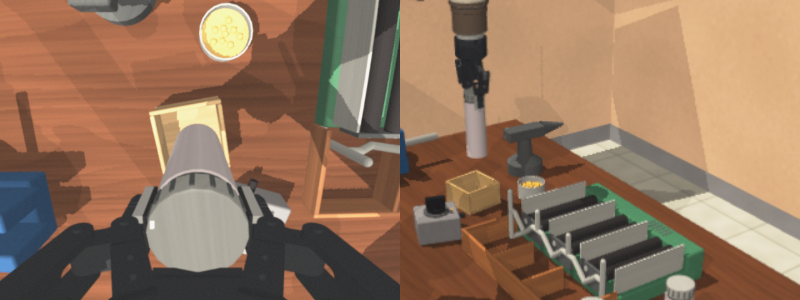

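Call:
apply_moves(
  fingers=[1, 1, 1, 1, 1, 1, 1, 1, 1, 1],
  dp=[
    [-1, -3, 0],
    [-3, -7, 0],
    [-5, -11.5, 0],
    [-7, -16, 0],
    [-8.5, -20, 0],
    [-9.5, -24, 0],
    [-10.5, -26.5, 0],
    [-10.5, -26.5, 0],
    [-10.5, -26.5, 0],
    [-10.5, -26.5, 0],
  ],
  yaw=[0, 0, 0, 0, 0, 0, 0, 0, 0, 0],
)

```text
clock: 5.45
position: [480.7, 117.6, 431.8]
ee_rot: [1.0, -0.009, 0.001, -0.0]
contact_force: [0.9, -0.4, -4.2]
gripper_width: 49.0
```

Call:
apply_moves(
  fingers=[1, 1, 1, 1, 1, 1, 1, 1, 1, 1],
  dp=[
    [0, 0, -2],
    [0, 0, -5],
    [0, 0, -8],
    [0, 0, -10],
    [0, 0, -11.5],
    [0, 0, -12],
    [0, 0, -12],
    [0, 0, -12],
    [0, 0, -12],
    [0, 0, -12],
  ],
  yaw=[0, 0, 0, 0, 0, 0, 0, 0, 0, 0],
)

```text
clock: 6.45
position: [480.9, 117.8, 312.7]
ee_rot: [1.0, -0.009, 0.002, -0.001]
contact_force: [-0.6, 0.1, -5.5]
gripper_width: 48.6
```

```bash
python3 - <<'E'
from h import *
a,_=cam("side"); b,_=cam("scene"); print(read_state()["position"])
cv2.imwrite("pics/m2.png",np.hstack([cv2.resize(b["color"][130:310,270:510],(400,300)),cv2.resize(a["color"][130:310,200:440],(400,300))]))
E
```

```text
[480.81574511 117.64993246 312.42187639]
```

View pics/m2.png

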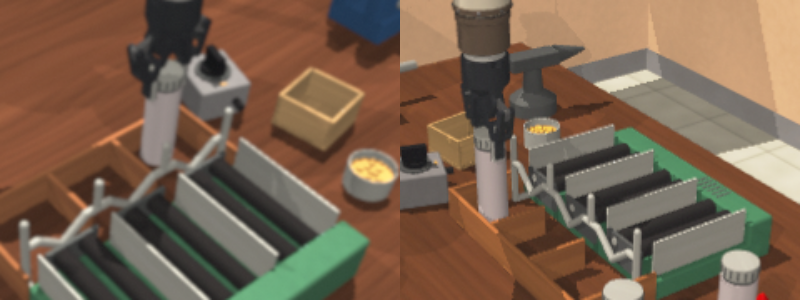

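Call:
apply_moves(
  fingers=[1, 1, 1, 1, 1, 1, 1, 1, 1, 1],
  dp=[
    [0, 0, -0.8],
    [0, 0, -1.6],
    [0, 0, -1.7],
    [0.6, 0, -1.7],
    [1.3, 0, -1.6],
    [1.9, 0, -1.6],
    [2.5, 0, -1.6],
    [3.2, 0, -1.6],
    [3.8, -0.1, -1.6],
    [3.8, -0.1, -1.6],
  ],
  yaw=[0, 0, 0, 0, 0, 0, 0, 0, 0, 0],
)

```text
clock: 7.55
position: [519.6, 116.8, 296.9]
ee_rot: [1.0, -0.009, 0.002, -0.001]
contact_force: [-2.7, 0.6, 5.2]
gripper_width: 48.8
```

```bash
python3 - <<'E'
from h import *
a,_=cam("side"); b,_=cam("scene"); s=read_state();print(s["position"],s["contact_force"],s["wrist_torque"])
cv2.imwrite("pics/m3.png",np.hstack([cv2.resize(b["color"][130:310,270:510],(400,300)),cv2.resize(a["color"][130:310,200:440],(400,300))]))
E
```

```text
[519.22256811 116.7584484  296.9409817 ] [-0.96676787  1.39359574  5.22201868] [0.19503263 0.39417516 0.03902857]
```

View pics/m3.png

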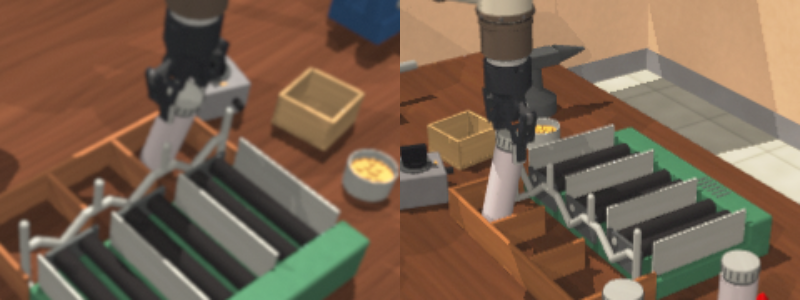

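Call:
apply_moves(
  fingers=[1, 1, 1, 1, 1, 1, 1, 1, 1, 1],
  dp=[
    [0.6, 0, 0],
    [1.2, 0, -0.1],
    [1.8, 0, -0.2],
    [2.4, 0, -0.4],
    [3.0, -0.1, -0.6],
    [3.6, -0.1, -0.8],
    [4.2, -0.1, -1.1],
    [4.8, -0.1, -1.4],
    [5.3, -0.1, -1.7],
    [5.3, -0.1, -1.7],
  ],
  yaw=[0, 0, 0, 0, 0, 0, 0, 0, 0, 0],
)

```text
clock: 8.65
position: [574.6, 115.9, 280.9]
ee_rot: [1.0, -0.008, 0.005, -0.001]
contact_force: [0.9, -1.4, 5.8]
gripper_width: 48.6
```

Call:
apply_moves(
  fingers=[1, 1, 1, 1, 1, 1, 1, 1, 1, 1],
  dp=[
    [0.3, 0, -0.2],
    [0.6, 0, -0.5],
    [0.8, 0, -0.8],
    [0.8, 0, -1.1],
    [0.8, 0, -1.4],
    [0.6, 0, -1.7],
    [0.5, 0, -2.0],
    [0.5, 0, -2.0],
    [0.5, 0, -2.0],
    [0.5, 0, -2.0],
  ],
  yaw=[0, 0, 0, 0, 0, 0, 0, 0, 0, 0],
)

```text
clock: 9.65
position: [580.4, 115.7, 262.2]
ee_rot: [1.0, -0.008, 0.006, -0.001]
contact_force: [-2.2, -1.1, 10.4]
gripper_width: 49.1
```

```bash
python3 - <<'E'
from h import *
a,_=cam("side"); b,_=cam("scene"); s=read_state();print(s["position"],s["contact_force"],s["wrist_torque"])
cv2.imwrite("pics/m4.png",np.hstack([cv2.resize(b["color"][150:270,340:500],(400,300),interpolation=2),cv2.resize(a["color"][160:280,220:380],(400,300),interpolation=2)]))
E
```

```text
[580.45504878 115.70481776 262.23473673] [-2.68289139 -1.81837674  8.82384658] [-0.65365889  0.98370785  0.07798219]
```

View pics/m4.png

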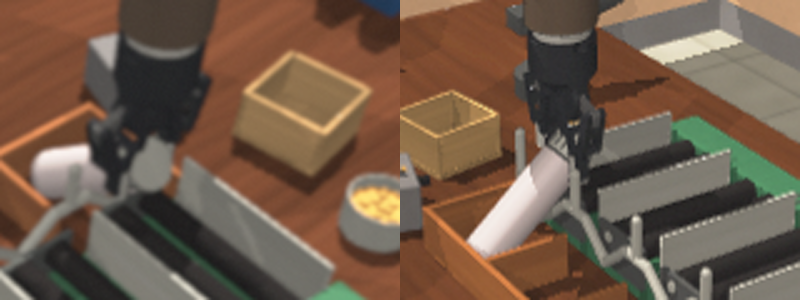

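Call:
apply_moves(
  fingers=[0.28, 0.28, 0.28, 0.28, 0.28, 0.28, 0.28, 0.28, 0.28, 0.28],
  dp=[
    [0, 0, 0],
    [0, 0, 0],
    [0, 0, 0],
    [0, 0, 0],
    [0, 0, 1],
    [0, 0, 3],
    [0, 0, 6],
    [0, 0, 10],
    [0, 0, 15],
    [0, 0, 16],
  ],
  yaw=[0, 0, 0, 0, 0, 0, 0, 0, 0, 0],
)

```text
clock: 10.75
position: [581.2, 115.7, 430.2]
ee_rot: [1.0, -0.007, 0.013, -0.003]
contact_force: [0.2, -0.7, 0.4]
gripper_width: 61.4
```

Call:
apply_moves(
  fingers=[0, 0, 0, 0, 0, 0, 0, 0, 0, 0],
  dp=[
    [0, -5, 0],
    [0, -48, 0],
    [0, -48, 0],
    [-2.5, -48, 0],
    [-2.5, -48, 0],
    [-2.5, -48, 0],
    [-2.5, -48, 0],
    [-2.5, -48, 0],
    [-2.5, -48, 0],
    [-2.5, -48, 0],
  ],
  yaw=[0, 0, 0, 0, 0, 0, 0, 0, 0, 0],
)

```text
clock: 11.75
position: [555.3, -367.4, 430.3]
ee_rot: [1.0, -0.008, 0.013, -0.002]
contact_force: [0.2, -0.3, 1.0]
gripper_width: 85.2
```

```bash
python3 - <<'E'
from h import *
g,T=cam("wrist"); a,_=cam("side"); print(read_state()["position"],T[:3,3].round())
cv2.imwrite("pics/m5.png",np.hstack([cv2.resize(g["color"],(480,360)),cv2.resize(a["color"][160:280,220:380],(320,240),interpolation=2).__class__ and cv2.copyMakeBorder(cv2.resize(a["color"][160:280,220:380],(320,240),interpolation=2),0,120,0,0,0)]))
E
```

```text
[ 555.26023071 -368.08280841  429.58538371] [ 629. -368.  402.]
```

View pics/m5.png

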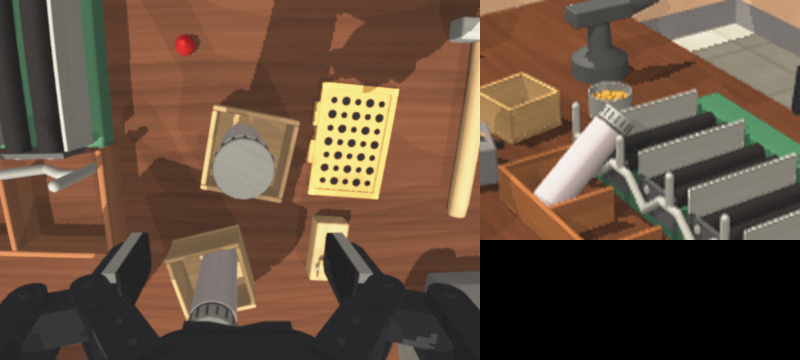

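```bash
cat >> h.py <<'E'
def grasp(d=155):
    s=read_state(); return s["position"]+R(s["ee_rot"])[:,2]*d
E
python3 - <<'E'
from h import *
g,T=cam("wrist")
print("lid",onz(g,T,(324.5,227.5),171).round(1),"horn",onz(g,T,(73,246),128).round(1),"grasp",grasp().round(1),read_state()["ee_rot"].round(4))
E
```

```text
lid [ 576.1 -372.2  171. ] horn [ 555.6 -187.6  128. ] grasp [ 559.5 -365.4  274.8] [ 0.9999 -0.0088  0.0125 -0.0027]
```

Call:
apply_moves(
  fingers=[0, 0, 0, 0, 0, 0, 0, 0, 0, 0],
  dp=[
    [1.7, -0.6, -1],
    [1.7, -0.6, -5],
    [1.7, -0.6, -8],
    [1.7, -0.6, -11],
    [1.7, -0.6, -12.7],
    [1.7, -0.6, -12.7],
    [1.7, -0.6, -12.7],
    [1.7, -0.6, -12.7],
    [1.7, -0.6, -12.7],
    [1.7, -0.6, -12.7],
  ],
  yaw=[0, 0, 0, 0, 0, 0, 0, 0, 0, 0],
)

```text
clock: 12.9
position: [572.7, -372.2, 304.0]
ee_rot: [1.0, -0.009, 0.013, -0.002]
contact_force: [0.4, -0.7, -0.4]
gripper_width: 85.0
```

Call:
apply_moves(
  fingers=[1, 1, 1, 1, 1, 1, 1, 1, 1, 1],
  dp=[
    [0, 0, 0],
    [0, 0, 0],
    [0, 0, 0],
    [0, 0, 0],
    [0, 0, 0],
    [0, 0, 0],
    [0, 0, 0],
    [0, 0, 0],
    [0, 0, 0],
    [0, 0, 0],
  ],
  yaw=[0, 0, 0, 0, 0, 0, 0, 0, 0, 0],
)

```text
clock: 13.9
position: [572.9, -372.3, 304.6]
ee_rot: [1.0, -0.009, 0.014, -0.002]
contact_force: [0.8, 0.1, 4.3]
gripper_width: 48.6
```

Call:
apply_moves(
  fingers=[1, 1, 1, 1, 1, 1, 1, 1, 1, 1],
  dp=[
    [0, 0, 2],
    [0, 0, 5],
    [0, 0, 8],
    [0, 0, 11],
    [0, 0, 14],
    [0, 0, 16],
    [0, 0, 16],
    [0, 0, 16],
    [0, 0, 16],
    [0, 0, 16],
  ],
  yaw=[0, 0, 0, 0, 0, 0, 0, 0, 0, 0],
)

```text
clock: 14.9
position: [572.9, -372.2, 461.7]
ee_rot: [1.0, -0.009, 0.012, -0.003]
contact_force: [-0.3, -0.7, -4.1]
gripper_width: 48.8
```

```bash
python3 - <<'E'
from h import *
print(grasp().round(1),read_state()["ee_rot"].round(4),read_state()["position"])
E
```

```text
[ 576.6 -371.3  306.8] [ 0.9999 -0.0087  0.0118 -0.0032] [ 572.93732543 -372.21491305  461.74022282]
```

Call:
apply_moves(
  fingers=[1, 1, 1, 1, 1, 1, 1, 1, 1, 1],
  dp=[
    [-1, 4, 0],
    [-2.5, 8.5, 0],
    [-3.5, 13, 0],
    [-4.8, 18, 0],
    [-6, 23, 0],
    [-7.3, 28, 0],
    [-8.5, 32, 0],
    [-9.5, 35.5, 0],
    [-9.9, 36.9, 0],
    [-9.9, 36.9, 0],
  ],
  yaw=[0, 0, 0, 0, 0, 0, 0, 0, 0, 0],
)

```text
clock: 15.9
position: [473.0, -1.6, 461.4]
ee_rot: [1.0, -0.007, 0.011, -0.003]
contact_force: [-0.0, -0.8, -3.4]
gripper_width: 48.8
```

Call:
apply_moves(
  fingers=[1, 1, 1, 1, 1, 1, 1, 1, 1, 1],
  dp=[
    [0, 0, -2],
    [0, 0, -5],
    [0, 0, -8],
    [0, 0, -11],
    [0, 0, -13],
    [0, 0, -14.7],
    [0, 0, -14.7],
    [0, 0, -14.7],
    [0, 0, -14.7],
    [0, 0, -14.7],
  ],
  yaw=[0, 0, 0, 0, 0, 0, 0, 0, 0, 0],
)

```text
clock: 16.9
position: [473.4, -1.6, 315.5]
ee_rot: [1.0, -0.007, 0.013, -0.004]
contact_force: [-0.5, 0.2, -4.3]
gripper_width: 49.0
```

```bash
python3 - <<'E'
from h import *
print(grasp().round(1),read_state()["ee_rot"].round(4),read_state()["position"])
a,_=cam("side");b,_=cam("scene"); cv2.imwrite("pics/m6s.png",a["color"]); cv2.imwrite("pics/m6c.png",b["color"])
E
```

```text
[477.3  -0.5 160.5] [ 0.9999 -0.007   0.0126 -0.0038] [473.40877223  -1.64954742 315.48341652]
```

Call:
apply_moves(
  fingers=[1, 1, 1, 1, 1, 1, 1, 1, 1, 1],
  dp=[
    [0, -0.2, -0.8],
    [0, -0.2, -1.6],
    [0, -0.2, -1.7],
    [0.7, -0.2, -1.7],
    [1.4, -0.2, -1.6],
    [2.1, -0.2, -1.6],
    [2.8, -0.3, -1.6],
    [3.5, -0.3, -1.6],
    [4.2, -0.3, -1.6],
    [4.2, -0.3, -1.6],
  ],
  yaw=[0, 0, 0, 0, 0, 0, 0, 0, 0, 0],
)

```text
clock: 18.0
position: [516.1, -4.5, 299.4]
ee_rot: [1.0, -0.007, 0.013, -0.004]
contact_force: [-2.2, 0.5, 4.9]
gripper_width: 48.7
```

Call:
apply_moves(
  fingers=[1, 1, 1, 1, 1, 1, 1, 1, 1, 1],
  dp=[
    [0.6, 0, 0],
    [1.2, 0, -0.1],
    [1.8, 0, -0.2],
    [2.4, 0, -0.4],
    [3.0, -0.1, -0.6],
    [3.6, -0.1, -0.9],
    [4.2, -0.1, -1.2],
    [4.8, -0.1, -1.5],
    [5.3, -0.1, -1.8],
    [5.3, -0.1, -1.8],
  ],
  yaw=[0, 0, 0, 0, 0, 0, 0, 0, 0, 0],
)

```text
clock: 19.0
position: [572.2, -5.2, 283.2]
ee_rot: [1.0, -0.006, 0.017, -0.004]
contact_force: [2.0, 0.2, 7.4]
gripper_width: 49.0
```

```bash
python3 - <<'E'
from h import *
print(grasp().round(1),read_state()["ee_rot"].round(4),read_state()["position"],read_state()["contact_force"])
E
```

```text
[577.5  -4.  128.3] [ 0.9998 -0.0061  0.0171 -0.0038] [572.20573034  -5.17009446 283.17851286] [1.98810963 0.21602326 7.42068825]
```

Call:
apply_moves(
  fingers=[1, 1, 1, 1, 1, 1, 1, 1, 1, 1],
  dp=[
    [0.2, 0, -0.3],
    [0.3, 0, -0.7],
    [0.4, 0, -1.1],
    [0.3, 0, -1.5],
    [0.2, 0, -1.9],
    [0.1, 0, -2.2],
    [0.0, 0, -2.3],
    [0.0, 0, -2.3],
    [0.0, 0, -2.3],
    [0.0, 0, -2.3],
  ],
  yaw=[0, 0, 0, 0, 0, 0, 0, 0, 0, 0],
)

```text
clock: 20.0
position: [575.0, -5.2, 263.0]
ee_rot: [1.0, -0.005, 0.022, -0.004]
contact_force: [1.2, -2.4, 9.2]
gripper_width: 49.0
```

Call:
apply_moves(
  fingers=[0.28, 0.28, 0.28, 0.28, 0.28, 0.28, 0.28, 0.28, 0.28, 0.28],
  dp=[
    [0, 0, 0],
    [0, 0, 0],
    [0, 0, 0],
    [0, 0, 0],
    [0, 0, 1],
    [0, 0, 3],
    [0, 0, 6],
    [0, 0, 10],
    [0, 0, 15],
    [0, 0, 17],
  ],
  yaw=[0, 0, 0, 0, 0, 0, 0, 0, 0, 0],
)

```text
clock: 21.0
position: [575.4, -5.3, 439.4]
ee_rot: [1.0, -0.004, 0.027, -0.004]
contact_force: [-0.1, -0.2, 0.5]
gripper_width: 61.1
```

Call:
apply_moves(
  fingers=[0, 0, 0, 0, 0, 0, 0, 0, 0, 0],
  dp=[
    [0, -5, 0],
    [0, -15, 0],
    [-18, -33.5, 0],
    [-18, -33.5, 0],
    [-18, -33.5, 0],
    [-18, -33.5, 0],
    [-18, -33.5, 0],
    [-18, -33.5, 0],
    [-18, -33.5, 0],
    [-18, -33.5, 0],
  ],
  yaw=[0, 0, 0, 0, 0, 0, 0, 0, 0, 0],
)

```text
clock: 22.0
position: [394.5, -341.0, 440.0]
ee_rot: [1.0, -0.006, 0.027, -0.004]
contact_force: [-0.2, 0.3, 0.5]
gripper_width: 85.3
```

```bash
python3 - <<'E'
from h import *
print(read_state()["position"],read_state()["ee_rot"].round(4),grasp().round(1))
g,T=cam("wrist"); a,_=cam("side"); c=cv2.resize(a["color"][160:340,220:400],(320,320),interpolation=2)
cv2.imwrite("pics/m7.png",np.hstack([cv2.resize(g["color"],(480,360)),cv2.copyMakeBorder(c,0,40,0,0,0)]))
E
```

```text
[ 394.47544977 -341.04694112  440.03351058] [ 0.9996 -0.0057  0.0275 -0.004 ] [ 403.  -339.9  285.3]
```

View pics/m7.png

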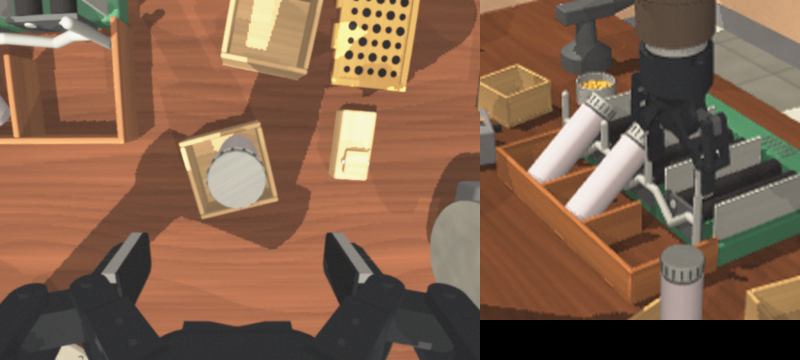

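```bash
python3 - <<'E'
from h import *
g,T=cam("wrist"); print("lid",onz(g,T,(316,239),171).round(1),"grasp",grasp().round(1),"kerb inner corner",onz(g,T,(158,186),55).round(1))
E
```

```text
lid [ 414.8 -337.8  171. ] grasp [ 404.4 -338.4  284.9] kerb inner corner [ 438.6 -192.8   55. ]
```

Call:
apply_moves(
  fingers=[0, 0, 0, 0, 0, 0, 0, 0, 0, 0],
  dp=[
    [1.0, 0, -1],
    [1.0, 0, -5],
    [1.0, 0, -8],
    [1.0, 0, -11],
    [1.0, 0, -13.7],
    [1.0, 0, -13.7],
    [1.0, 0, -13.7],
    [1.0, 0, -13.7],
    [1.0, 0, -13.7],
    [1.0, 0, -13.7],
  ],
  yaw=[0, 0, 0, 0, 0, 0, 0, 0, 0, 0],
)

```text
clock: 23.15
position: [406.2, -339.6, 303.9]
ee_rot: [1.0, -0.004, 0.028, -0.004]
contact_force: [0.4, 0.2, 0.1]
gripper_width: 85.5
```

Call:
apply_moves(
  fingers=[1, 1, 1, 1, 1, 1, 1, 1, 1, 1],
  dp=[
    [0, 0, 0],
    [0, 0, 0],
    [0, 0, 0],
    [0, 0, 0],
    [0, 0, 0],
    [0, 0, 0],
    [0, 0, 0],
    [0, 0, 0],
    [0, 0, 0],
    [0, 0, 0],
  ],
  yaw=[0, 0, 0, 0, 0, 0, 0, 0, 0, 0],
)

```text
clock: 24.15
position: [406.5, -339.8, 304.6]
ee_rot: [1.0, -0.003, 0.029, -0.003]
contact_force: [0.1, 0.9, 5.2]
gripper_width: 48.8
```

Call:
apply_moves(
  fingers=[1, 1, 1, 1, 1, 1, 1, 1, 1, 1],
  dp=[
    [0, 0, 2],
    [0, 0, 5],
    [0, 0, 8],
    [0, 0, 11],
    [0, 0, 14],
    [0, 0, 15],
    [0, 0, 15],
    [0, 0, 15],
    [0, 0, 15],
    [0, 0, 15],
  ],
  yaw=[0, 0, 0, 0, 0, 0, 0, 0, 0, 0],
)

```text
clock: 25.15
position: [406.5, -339.7, 452.8]
ee_rot: [1.0, -0.004, 0.027, -0.004]
contact_force: [0.4, -0.5, -2.9]
gripper_width: 48.7
```

```bash
python3 - <<'E'
from h import *
print(grasp().round(1),read_state()["ee_rot"].round(4),read_state()["position"])
E
```

```text
[ 415.  -338.5  298. ] [ 0.9996 -0.0036  0.0275 -0.004 ] [ 406.47710945 -339.72164885  452.76788647]
```

Call:
apply_moves(
  fingers=[1, 1, 1, 1, 1, 1, 1, 1, 1, 1],
  dp=[
    [1, 4, 0],
    [2.5, 8.5, 0],
    [3.5, 13, 0],
    [5, 18, 0],
    [6.1, 21.6, 0],
    [6.1, 21.6, 0],
    [6.1, 21.6, 0],
    [6.1, 21.6, 0],
    [6.1, 21.6, 0],
    [6.1, 21.6, 0],
  ],
  yaw=[-0.7, -0.7, -0.7, -0.7, -0.7, -0.7, -0.7, -0.7, -0.7, -0.7],
)

```text
clock: 26.15
position: [467.2, -124.7, 452.6]
ee_rot: [1.0, -0.011, 0.027, -0.004]
contact_force: [-0.1, 0.3, -2.4]
gripper_width: 48.8
```

Call:
apply_moves(
  fingers=[1, 1, 1, 1, 1, 1, 1, 1, 1, 1],
  dp=[
    [0, 0, -2],
    [0, 0, -5],
    [0, 0, -8],
    [0, 0, -11],
    [0, 0, -13],
    [0, 0, -13.8],
    [0, 0, -13.8],
    [0, 0, -13.8],
    [0, 0, -13.8],
    [0, 0, -13.8],
  ],
  yaw=[0, 0, 0, 0, 0, 0, 0, 0, 0, 0],
)

```text
clock: 27.15
position: [467.5, -124.7, 315.8]
ee_rot: [1.0, -0.011, 0.029, -0.004]
contact_force: [-0.1, 0.6, -2.6]
gripper_width: 48.4
```

```bash
python3 - <<'E'
from h import *
print(grasp().round(1),read_state()["ee_rot"].round(4),read_state()["position"])
E
```

```text
[ 476.4 -123.6  161. ] [ 0.9995 -0.0106  0.0286 -0.0038] [ 467.48082106 -124.72763038  315.7627517 ]
```

Call:
apply_moves(
  fingers=[1, 1, 1, 1, 1, 1, 1, 1, 1, 1],
  dp=[
    [0, 0, -0.8],
    [0, 0, -1.6],
    [0, 0, -1.7],
    [0.7, 0, -1.7],
    [1.4, 0, -1.6],
    [2.1, 0, -1.6],
    [2.8, 0, -1.6],
    [3.5, 0, -1.6],
    [4.2, 0, -1.6],
    [4.2, 0, -1.6],
  ],
  yaw=[0, 0, 0, 0, 0, 0, 0, 0, 0, 0],
)

```text
clock: 28.15
position: [510.6, -124.7, 299.6]
ee_rot: [1.0, -0.011, 0.029, -0.004]
contact_force: [0.5, 0.4, -3.1]
gripper_width: 49.1
```

Call:
apply_moves(
  fingers=[1, 1, 1, 1, 1, 1, 1, 1, 1, 1],
  dp=[
    [0.6, 0, 0],
    [1.2, 0, -0.1],
    [1.8, 0, -0.2],
    [2.4, 0, -0.4],
    [3.0, -0.1, -0.6],
    [3.6, -0.1, -0.9],
    [4.2, -0.1, -1.2],
    [4.8, -0.1, -1.5],
    [5.3, -0.1, -1.8],
    [5.3, -0.1, -1.8],
  ],
  yaw=[0, 0, 0, 0, 0, 0, 0, 0, 0, 0],
)

```text
clock: 29.15
position: [565.8, -125.8, 284.9]
ee_rot: [0.999, -0.009, 0.032, -0.003]
contact_force: [-0.9, 0.3, 8.2]
gripper_width: 48.4
```

```bash
python3 - <<'E'
from h import *
print(grasp().round(1),read_state()["ee_rot"].round(4),read_state()["position"],read_state()["contact_force"],read_state()["gripper_width"])
E
```

```text
[ 575.9 -125.1  130.3] [ 0.9994 -0.0094  0.0324 -0.0028] [ 565.79299989 -125.84323956  284.94776216] [-0.90791265  0.28765623  8.19991785] 48.408341309152924
```

```bash
python3 - <<'E'
from h import *
a,_=cam("side"); b,_=cam("scene")
cv2.imwrite("pics/m8.png",np.hstack([cv2.resize(b["color"][180:330,240:440],(400,300),interpolation=2),cv2.resize(a["color"][160:340,220:440],(400,300),interpolation=2)]))
E
```

```text
(no output)
```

View pics/m8.png

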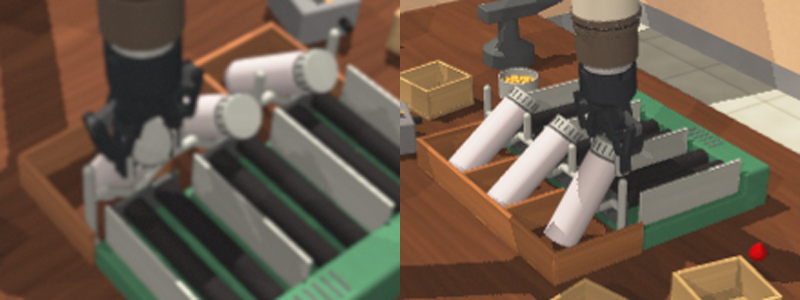

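Call:
apply_moves(
  fingers=[1, 1, 1, 1, 1, 1, 1, 1, 1, 1],
  dp=[
    [0.2, 0, -0.3],
    [0.3, 0, -0.6],
    [0.4, 0, -0.9],
    [0.3, 0, -1.3],
    [0.2, 0, -1.6],
    [0.2, 0, -2.0],
    [0.1, 0, -2.4],
    [0.0, 0, -2.5],
    [0.0, 0, -2.5],
    [0.0, 0, -2.5],
  ],
  yaw=[0, 0, 0, 0, 0, 0, 0, 0, 0, 0],
)

```text
clock: 30.25
position: [570.4, -125.5, 265.6]
ee_rot: [0.999, -0.008, 0.042, -0.002]
contact_force: [4.6, 1.7, 12.1]
gripper_width: 49.0
```

```bash
python3 - <<'E'
from h import *
print(grasp().round(1),read_state()["ee_rot"].round(4),read_state()["position"],read_state()["contact_force"],read_state()["gripper_width"])
a,_=cam("side"); b,_=cam("scene")
cv2.imwrite("pics/m9.png",np.hstack([cv2.resize(b["color"][180:330,240:440],(400,300),interpolation=2),cv2.resize(a["color"][160:340,220:440],(400,300),interpolation=2)]))
# can silhouettes in side view: whitish body, principal axis
E
```

```text
[ 583.3 -124.9  111.2] [ 0.9991 -0.008   0.0416 -0.0022] [ 570.41932657 -125.501061    265.64265578] [ 4.63189793  1.66965247 12.07761228] 48.98031704827034
```

Call:
apply_moves(
  fingers=[1, 1, 1, 1, 1, 1, 1, 1, 1, 1],
  dp=[
    [-0.2, 0, -0.1],
    [-0.4, 0, -0.3],
    [-0.6, 0, -0.5],
    [-0.8, 0, -0.7],
    [-0.9, 0, -0.9],
    [-0.9, 0, -0.9],
    [-0.9, 0, -0.9],
    [-0.9, 0, -0.9],
    [-0.9, 0, -0.9],
    [-0.9, 0, -0.9],
  ],
  yaw=[0, 0, 0, 0, 0, 0, 0, 0, 0, 0],
)

```text
clock: 31.35
position: [566.6, -125.4, 262.3]
ee_rot: [0.999, -0.006, 0.051, -0.001]
contact_force: [5.8, 0.0, 12.1]
gripper_width: 48.9
```

Call:
apply_moves(
  fingers=[0.28, 0.28, 0.28, 0.28, 0.28, 0.28, 0.28, 0.28, 0.28, 0.28],
  dp=[
    [0, 0, 0],
    [0, 0, 0],
    [0, 0, 0],
    [0, 0, 0],
    [0, 0, 1],
    [0, 0, 3],
    [0, 0, 6],
    [0, 0, 10],
    [0, 0, 15],
    [0, 0, 17],
  ],
  yaw=[0, 0, 0, 0, 0, 0, 0, 0, 0, 0],
)

```text
clock: 32.35
position: [566.8, -125.7, 438.6]
ee_rot: [0.998, -0.006, 0.056, -0.0]
contact_force: [-0.0, -0.1, -0.2]
gripper_width: 61.6
```

Call:
apply_moves(
  fingers=[0.28, 0.28, 0.28, 0.28, 0.28, 0.28, 0.28, 0.28, 0.28, 0.28],
  dp=[
    [-5, 0, 0],
    [-10, 0, 0],
    [-14, 0, 0],
    [-17, 0, 0],
    [-18, 0, 0],
    [-18, 0, 0],
    [-18, 0, 0],
    [-18, 0, 0],
    [-18, 0, 0],
    [-18, 0, 0],
  ],
  yaw=[0, 0, 0, 0, 0, 0, 0, 0, 0, 0],
)

```text
clock: 33.35
position: [387.6, -125.6, 438.2]
ee_rot: [0.998, -0.006, 0.055, -0.0]
contact_force: [-0.2, -0.6, 0.1]
gripper_width: 61.5
```

```bash
python3 - <<'E'
from h import *
print(grasp().round(1),read_state()["ee_rot"].round(4),read_state()["position"])
g,T=cam("wrist"); a,_=cam("side"); b,_=cam("scene")
c=cv2.resize(a["color"][180:320,220:400],(360,280),interpolation=2);d=cv2.resize(b["color"][180:320,240:420],(360,280),interpolation=2)
cv2.imwrite("pics/m10.png",np.hstack([cv2.resize(g["color"],(440,330)),cv2.copyMakeBorder(c,0,50,0,0,0)])); cv2.imwrite("pics/w10.png",g["color"]);np.save("T10.npy",T)
E
```

```text
[ 404.7 -125.6  284.1] [ 9.984e-01 -5.600e-03  5.540e-02 -4.000e-04] [ 387.6040771  -125.60862558  438.19216418]
```

View pics/m10.png

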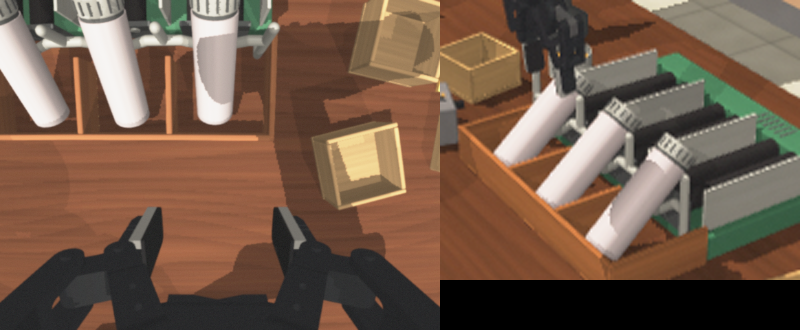

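```bash
python3 - <<'E'
from h import *
g,T=cam("wrist"); im=g["color"].astype(int)
m=((im.min(2)>150)&(im.max(2)-im.min(2)<40)).astype(np.uint8); m[300:]=0
n,l,st,c=cv2.connectedComponentsWithStats(m)
for i in range(1,n):
    if st[i,4]>1500:
        ys,xs=np.where(l==i); b=ys.max(); u=xs[ys>=b-3].mean()
        P=onz(g,T,(u,b),37); yw=P-np.array([558,-4.2,0]); c_,s_=np.cos(-.0192),np.sin(-.0192)
        print(st[i],(u,b),P.round(1),"tumbler",(c_*yw[0]+s_*yw[1]).round(1),(-s_*yw[0]+c_*yw[1]).round(1))
print("kerb top inner",[onz(g,T,(u,v/0.6875),55).round(1) for u,v in((200,135/1),)])
E
```

```text
[  96    0  115  185 9396] (np.float64(186.7263157894737), np.int64(184)) [453.3  -2.4  37. ] tumbler -104.7 -0.2
[ 241    0  105  181 9712] (np.float64(311.83870967741933), np.int64(180)) [ 455.5 -122.    37. ] tumbler -100.2 -119.7
[   0   31   89  154 6240] (np.float64(66.52439024390245), np.int64(184)) [455.6 117.3  37. ] tumbler -104.7 119.5
kerb top inner [array([442.4, -19.8,  55. ])]
```

Call:
apply_moves(
  fingers=[0.22, 0.22, 0.22, 0.22, 0.22, 0.22, 0.22, 0.22, 0.22, 0.22],
  dp=[
    [4, 0.2, 0],
    [8, 0.2, 0],
    [10.9, 0.2, 0],
    [10.9, 0.2, -2],
    [10.9, 0.2, -6],
    [10.9, 0.2, -10],
    [10.9, 0.2, -14],
    [10.9, 0.2, -16],
    [10.9, 0.2, -16],
    [10.9, 0.2, -16],
  ],
  yaw=[-0.4, -0.4, -0.4, -0.4, -0.4, -0.4, -0.4, -0.4, -0.4, -0.4],
)

```text
clock: 34.55
position: [496.7, -123.7, 278.9]
ee_rot: [0.998, -0.009, 0.056, 0.0]
contact_force: [-0.5, 0.0, 0.4]
gripper_width: 66.5
```

```bash
python3 - <<'E'
from h import *
print(grasp().round(1),read_state()["ee_rot"].round(4),read_state()["gripper_width"],read_state()["contact_force"])
E
```

```text
[ 514.  -123.8  124.9] [ 0.9984 -0.0088  0.056   0.    ] 66.46005349093913 [-0.53744041  0.03122078  0.37965816]
```

Call:
apply_moves(
  fingers=[0.22, 0.22, 0.22, 0.22, 0.22, 0.22, 0.22, 0.22],
  dp=[
    [0, 0.1, -1.5],
    [0, 0.1, -3],
    [0, 0.1, -4],
    [0, 0.1, -4.7],
    [0, 0.1, -5.3],
    [0, 0.1, -5.9],
    [0, 0.1, -6.0],
    [0, 0.1, -6.0],
  ],
  yaw=[0, 0, 0, 0, 0, 0, 0, 0],
)

```text
clock: 35.35
position: [496.8, -122.7, 218.9]
ee_rot: [0.998, -0.009, 0.056, 0.0]
contact_force: [0.7, -0.5, 0.4]
gripper_width: 66.2
```

Call:
apply_moves(
  fingers=[1, 1, 1, 1, 1, 1, 1, 1],
  dp=[
    [0, 0, 0],
    [0, 0, 0],
    [0, 0, 0],
    [0, 0, 0],
    [0, 0, 0],
    [0, 0, 0],
    [0, 0, 0],
    [0, 0, 0],
  ],
  yaw=[0, 0, 0, 0, 0, 0, 0, 0],
)

```text
clock: 36.15
position: [496.8, -122.9, 219.5]
ee_rot: [0.998, -0.008, 0.056, 0.0]
contact_force: [-2.7, -1.0, 6.7]
gripper_width: 48.3
```

```bash
python3 - <<'E'
from h import *
print(grasp().round(1),read_state()["ee_rot"].round(4),read_state()["gripper_width"],read_state()["contact_force"])
E
```

```text
[ 514.2 -123.2   65.5] [ 9.984e-01 -8.500e-03  5.620e-02  3.000e-04] 48.320680709932816 [-2.69660319 -1.02130103  6.67171158]
```

Call:
apply_moves(
  fingers=[1, 1, 1, 1, 1, 1, 1, 1, 1, 1],
  dp=[
    [0, 0, 2],
    [0, 0, 4],
    [0, 0, 6],
    [0, 0, 8],
    [0, 0, 10],
    [0, 0, 11],
    [0, 0, 11],
    [0, 0, 11],
    [0, 0, 11],
    [0, 0, 11],
  ],
  yaw=[0, 0, 0, 0, 0, 0, 0, 0, 0, 0],
)

```text
clock: 37.15
position: [496.5, -122.9, 328.3]
ee_rot: [0.998, -0.009, 0.055, 0.0]
contact_force: [-0.4, -0.1, -4.0]
gripper_width: 48.3
```

Call:
apply_moves(
  fingers=[1, 1, 1, 1, 1, 1, 1, 1, 1, 1],
  dp=[
    [2, 0, 0],
    [4, -0.1, 0],
    [6, -0.1, 0],
    [8, -0.2, 0],
    [10, -0.2, 0],
    [12, -0.3, 0],
    [12.7, -0.3, 0],
    [12.7, -0.3, 0],
    [12.7, -0.3, 0],
    [12.7, -0.3, 0],
  ],
  yaw=[0, 0, 0, 0, 0, 0, 0, 0, 0, 0],
)

```text
clock: 38.15
position: [622.7, -125.9, 328.2]
ee_rot: [0.998, -0.009, 0.054, 0.0]
contact_force: [-0.8, 0.3, -4.0]
gripper_width: 48.3
```

```bash
python3 - <<'E'
from h import *
print(grasp().round(1),read_state()["ee_rot"].round(4),read_state()["gripper_width"],read_state()["contact_force"],read_state()["wrist_torque"])
a,A=cam("side"); b,B=cam("scene"); g,T=cam("wrist")
c=lambda i:cv2.resize(i,(400,300),interpolation=2)
cv2.imwrite("pics/m11.png",np.vstack([np.hstack([c(b["color"][160:355,230:490]),c(a["color"][140:335,200:460])]),np.hstack([c(g["color"]),0*c(g["color"])])]))
E
```

```text
[ 639.5 -126.1  174.1] [ 9.985e-01 -8.700e-03  5.440e-02  2.000e-04] 48.26336469723008 [-0.80060655  0.33372641 -3.97193111] [-0.04670421  0.3530891  -0.04579709]
```

View pics/m11.png

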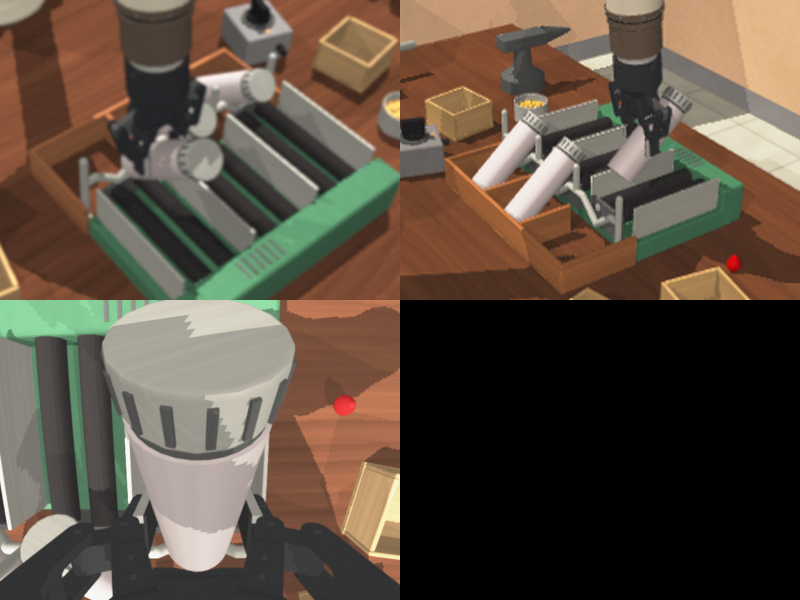

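Call:
apply_moves(
  fingers=[1, 1, 1, 1, 1, 1, 1, 1, 1, 1],
  dp=[
    [0, 0, -1],
    [0, 0, -2],
    [0, 0, -3],
    [0, 0, -3.5],
    [0, 0, -4],
    [0, 0, -4.4],
    [0, 0, -4.8],
    [0, 0, -5.2],
    [0, 0, -5.5],
    [0, 0, -5.5],
  ],
  yaw=[0, 0, 0, 0, 0, 0, 0, 0, 0, 0],
)

```text
clock: 39.3
position: [628.1, -125.5, 281.3]
ee_rot: [0.998, -0.007, 0.066, 0.001]
contact_force: [4.6, 1.6, 12.3]
gripper_width: 48.2
```

```bash
python3 - <<'E'
from h import *
print(grasp().round(1),read_state()["ee_rot"].round(4),read_state()["gripper_width"],read_state()["contact_force"],read_state()["wrist_torque"])
E
```

```text
[ 648.6 -126.1  127.7] [ 0.9978 -0.0066  0.0662  0.0014] 48.171878930910346 [ 4.62804352  1.62675762 12.31514105] [ 0.41595468 -1.24569923  0.03083001]
```

Call:
apply_moves(
  fingers=[1, 1, 1, 1, 1, 1, 1, 1, 1, 1],
  dp=[
    [-0.2, 0, -0.4],
    [-0.4, 0, -0.8],
    [-0.6, 0, -1.2],
    [-0.8, 0, -1.6],
    [-1, 0, -2.0],
    [-1.2, 0, -2.4],
    [-1.4, 0, -2.8],
    [-1.4, 0, -2.8],
    [-1.4, 0, -2.8],
    [-1.4, 0, -2.8],
  ],
  yaw=[0, 0, 0, 0, 0, 0, 0, 0, 0, 0],
)

```text
clock: 40.3
position: [620.2, -124.8, 260.9]
ee_rot: [0.997, -0.005, 0.079, 0.002]
contact_force: [7.7, 2.7, 12.3]
gripper_width: 48.3
```

```bash
python3 - <<'E'
from h import *
print(grasp().round(1),read_state()["ee_rot"].round(4),read_state()["gripper_width"],read_state()["contact_force"],read_state()["wrist_torque"])
b,B=cam("side"); cv2.imwrite("pics/m12.png",b["color"])
# can mask near the lane -120 in side view
im=b["color"].astype(int); lidlvl=[proj(b,B,p).round() for p in((558+192,-128,93),(558+20,-125,93),(558+192-42,-128,190))]; print(lidlvl)
E
```

```text
[ 644.5 -125.5  107.8] [ 0.9969 -0.0045  0.0788  0.0021] 48.30060633944878 [ 7.6644377   2.68383065 12.25687767] [ 6.75546467e-01 -1.83834574e+00  9.77891147e-04]
[array([387., 248.]), array([334., 267.]), array([377., 220.])]
```

Call:
apply_moves(
  fingers=[1, 1, 1, 1, 1, 1, 1, 1],
  dp=[
    [-0.2, 0, -0.3],
    [-0.4, 0, -0.6],
    [-0.5, 0, -0.9],
    [-0.6, 0, -1.2],
    [-0.6, 0, -1.2],
    [-0.6, 0, -1.2],
    [-0.6, 0, -1.2],
    [-0.6, 0, -1.2],
  ],
  yaw=[0, 0, 0, 0, 0, 0, 0, 0],
)

```text
clock: 41.15
position: [619.2, -124.3, 254.8]
ee_rot: [0.996, -0.003, 0.089, 0.003]
contact_force: [6.6, 1.8, 8.6]
gripper_width: 48.4
```

```bash
python3 - <<'E'
from h import *
print(grasp().round(1),read_state()["ee_rot"].round(4),read_state()["gripper_width"],read_state()["contact_force"],read_state()["wrist_torque"])
E
```

```text
[ 646.7 -125.2  102.2] [ 0.996  -0.0027  0.0889  0.0028] 48.357667260421884 [6.602879   1.75304321 8.62393967] [ 0.35104476 -1.43955146 -0.03897571]
```

Call:
apply_moves(
  fingers=[0.24, 0.24, 0.24, 0.24, 0.24, 0.24, 0.24, 0.24, 0.24, 0.24],
  dp=[
    [0, 0, 0],
    [0, 0, 0],
    [0, 0, 0],
    [0, 0, 0],
    [-0.1, 0, 1],
    [-0.3, 0, 3],
    [-0.6, 0, 6],
    [-1, 0, 10],
    [-1, 0, 15],
    [-1, 0, 18],
  ],
  yaw=[0, 0, 0, 0, 0, 0, 0, 0, 0, 0],
)

```text
clock: 42.15
position: [609.0, -124.5, 440.0]
ee_rot: [0.996, -0.003, 0.092, 0.003]
contact_force: [0.5, -0.4, -0.1]
gripper_width: 65.0
```

Call:
apply_moves(
  fingers=[0.24, 0.24, 0.24, 0.24, 0.24, 0.24, 0.24, 0.24, 0.24],
  dp=[
    [-5, 0, 0],
    [-10, 0, 0],
    [-10, 5, 0],
    [-10, 10, 0],
    [-10, 10, 0],
    [-10, 10, 0],
    [-10, 10, 0],
    [-10, 10, 0],
    [-10, 10, 0],
  ],
  yaw=[0, 0, 0, 0, 0, 0, 0, 0, 0],
)

```text
clock: 43.05
position: [509.1, -25.6, 439.9]
ee_rot: [0.996, -0.003, 0.092, 0.003]
contact_force: [-0.0, 0.9, 0.0]
gripper_width: 65.0
```

```bash
cat > look.py <<'E'
from h import *
import sys
def tum(P):
    v=np.array(P)-[558,-4.2,0]; c,s=np.cos(-.0192),np.sin(-.0192); return np.array([c*v[0]+s*v[1],-s*v[0]+c*v[1],v[2]])
def wld(p):
    c,s=np.cos(-.0192),np.sin(-.0192); return np.array([c*p[0]-s*p[1]+558,s*p[0]+c*p[1]-4.2,p[2]])
def st():
    s=read_state(); print("grasp",grasp().round(1),"tum",tum(grasp()).round(1),"rot",s["ee_rot"].round(4),"w",round(s["gripper_width"],1),"F",s["contact_force"].round(1),"t",round(s["clock"],1))
def blobs(name,thr=135,sat=45,amin=300,z=93):
    g,T=cam(name); im=g["color"].astype(int)
    m=((im.min(2)>thr)&(im.max(2)-im.min(2)<sat)).astype(np.uint8)
    n,l,s,c=cv2.connectedComponentsWithStats(m)
    for i in range(1,n):
        if s[i,4]>amin:
            r=cv2.minAreaRect(np.argwhere(l==i)[:,::-1].astype(np.float32)); q=cv2.boxPoints(r)
            print(name,s[i],"ctr",c[i].round(),tum(onz(g,T,c[i],z)).round(),"ends",[tuple(((q[a]+q[b])/2).round().astype(int)) for a,b in((0,1),(1,2),(2,3),(3,0))])
    return g,T
E
python3 - <<'E'
from look import *
st(); g,T=blobs("wrist"); cv2.imwrite("pics/w13.png",g["color"]); 
for nm,p in(("lidC110",(192.5,-120,118)),("footC110",(27.5,-120,118))): print(nm,proj(g,T,wld(p)).round())
a,A=blobs("scene"); 
for nm,p in(("lidC110",(192.5,-120,93)),("footC110",(27.5,-120,93)),("ctr top",(110,-120,118))): print(nm,proj(a,A,wld(p)).round())
cv2.imwrite("pics/s13.png",a["color"])
E
```

```text
grasp [537.4 -26.7 287.5] tum [-20.1 -22.9 287.5] rot [ 0.9958 -0.0035  0.0919  0.0034] w 65.0 F [-0.   0.9  0. ] t 43.0
wrist [ 67   0   9 201 983] ctr [70. 99.] [112. 182.  93.] ends [(np.int64(68), np.int64(0)), (np.int64(73), np.int64(100)), (np.int64(72), np.int64(200)), (np.int64(67), np.int64(100))]
wrist [ 211    0    6  202 1059] ctr [213. 102.] [109.  61.  93.] ends [(np.int64(214), np.int64(0)), (np.int64(216), np.int64(100)), (np.int64(214), np.int64(201)), (np.int64(211), np.int64(100))]
wrist [ 358    0    8  202 1028] ctr [362.  89.] [121. -60.  93.] ends [(np.int64(358), np.int64(100)), (np.int64(363), np.int64(0)), (np.int64(365), np.int64(101)), (np.int64(360), np.int64(201))]
wrist [407   0  61  14 361] ctr [435.   3.] [ 191. -118.   93.] ends [(np.int64(436), np.int64(-1)), (np.int64(467), np.int64(4)), (np.int64(437), np.int64(11)), (np.int64(407), np.int64(7))]
wrist [500   0  13 205 817] ctr [507.  86.] [ 127. -181.   93.] ends [(np.int64(503), np.int64(102)), (np.int64(510), np.int64(0)), (np.int64(510), np.int64(102)), (np.int64(503), np.int64(204))]
wrist [ 
[... 3162 characters left out ...]
4(322)), (np.int64(332), np.int64(302))]
scene [  5 262  29  39 594] ctr [ 19. 281.] [-315. -627.   93.] ends [(np.int64(10), np.int64(264)), (np.int64(26), np.int64(278)), (np.int64(28), np.int64(299)), (np.int64(12), np.int64(285))]
scene [  557   281    83   199 12909] ctr [604. 387.] [549. 123.  93.] ends [(np.int64(598), np.int64(281)), (np.int64(639), np.int64(380)), (np.int64(598), np.int64(479)), (np.int64(557), np.int64(380))]
scene [ 502  348   45   76 1683] ctr [529. 387.] [468.  17.  93.] ends [(np.int64(520), np.int64(350)), (np.int64(544), np.int64(385)), (np.int64(526), np.int64(425)), (np.int64(502), np.int64(389))]
lidC110 [366. 321.]
footC110 [315. 270.]
ctr top [340. 287.]
```

Call:
apply_moves(
  fingers=[0.22, 0.22, 0.22, 0.22, 0.22, 0.22, 0.22, 0.22, 0.22, 0.22],
  dp=[
    [-2.5, 2.3, 0],
    [-2.5, 2.3, -2],
    [-2.5, 2.3, -5],
    [-2.5, 2.3, -9],
    [-2.5, 2.3, -13],
    [-2.5, 2.3, -16],
    [-2.5, 2.3, -16],
    [-2.5, 2.3, -16],
    [-2.5, 2.3, -16],
    [-2.5, 2.3, -16],
  ],
  yaw=[-0.6, -0.6, -0.6, -0.6, -0.6, -0.6, -0.6, -0.6, -0.6, -0.6],
)

```text
clock: 44.15
position: [484.7, -2.2, 281.7]
ee_rot: [0.996, -0.009, 0.094, 0.003]
contact_force: [-0.6, 0.6, -0.5]
gripper_width: 66.5
```

```bash
python3 -c "
from look import *
st()"
```

```text
grasp [513.7  -3.4 129.5] tum [-4.430e+01 -1.000e-01  1.295e+02] rot [ 0.9955 -0.0085  0.0938  0.0032] w 66.5 F [-0.6  0.6 -0.5] t 44.1
```

Call:
apply_moves(
  fingers=[0.22, 0.22, 0.22, 0.22, 0.22, 0.22, 0.22, 0.22],
  dp=[
    [-0.1, 0, -1.5],
    [-0.1, 0, -3],
    [-0.1, 0, -4],
    [-0.1, 0, -5],
    [-0.1, 0, -5.8],
    [-0.1, 0, -6.5],
    [-0.1, 0, -6.8],
    [-0.1, 0, -6.8],
  ],
  yaw=[0, 0, 0, 0, 0, 0, 0, 0],
)

```text
clock: 44.95
position: [483.7, -2.2, 213.7]
ee_rot: [0.996, -0.008, 0.094, 0.003]
contact_force: [-0.2, 0.3, 0.4]
gripper_width: 66.9
```

Call:
apply_moves(
  fingers=[1, 1, 1, 1, 1, 1, 1, 1],
  dp=[
    [0, 0, 0],
    [0, 0, 0],
    [0, 0, 0],
    [0, 0, 0],
    [0, 0, 0],
    [0, 0, 0],
    [0, 0, 0],
    [0, 0, 0],
  ],
  yaw=[0, 0, 0, 0, 0, 0, 0, 0],
)

```text
clock: 45.75
position: [483.9, -2.1, 214.2]
ee_rot: [0.996, -0.008, 0.094, 0.003]
contact_force: [-2.1, -0.3, 6.3]
gripper_width: 48.3
```

Call:
apply_moves(
  fingers=[1, 1, 1, 1, 1, 1, 1, 1, 1, 1],
  dp=[
    [0, 0, 2],
    [0, 0, 4],
    [0, 0, 6],
    [0, 0, 8],
    [0, 0, 10],
    [0, 0, 11],
    [0, 0, 11],
    [0, 0, 11],
    [0, 0, 11],
    [0, 0, 11],
  ],
  yaw=[0, 0, 0, 0, 0, 0, 0, 0, 0, 0],
)

```text
clock: 46.75
position: [483.6, -2.3, 323.0]
ee_rot: [0.996, -0.008, 0.093, 0.004]
contact_force: [-0.3, 0.4, -3.6]
gripper_width: 48.2
```

```bash
python3 -c "
from look import *
st()"
```

```text
grasp [512.2  -3.6 170.7] tum [-45.8  -0.3 170.7] rot [ 0.9956 -0.0085  0.0929  0.0036] w 48.2 F [-0.3  0.4 -3.6] t 46.8
```

Call:
apply_moves(
  fingers=[1, 1, 1, 1, 1, 1, 1, 1, 1, 1],
  dp=[
    [2, 0, 0],
    [4, -0.1, 0],
    [6, -0.1, 0],
    [8, -0.2, 0],
    [10, -0.2, 0],
    [10.3, -0.2, -1],
    [10.3, -0.2, -2],
    [10.3, -0.2, -2.8],
    [10.3, -0.2, -3.2],
    [10.3, -0.2, -3.2],
  ],
  yaw=[0, 0, 0, 0, 0, 0, 0, 0, 0, 0],
)

```text
clock: 47.75
position: [585.7, -4.3, 290.0]
ee_rot: [0.996, -0.008, 0.092, 0.004]
contact_force: [-0.1, -0.0, -4.4]
gripper_width: 47.8
```

```bash
python3 -c "
from look import *
st()"
```

```text
grasp [614.   -5.8 137.6] tum [ 56.1  -0.5 137.6] rot [ 0.9957 -0.0084  0.0917  0.0039] w 47.8 F [-0.1 -0.  -4.4] t 47.8
```

Call:
apply_moves(
  fingers=[1, 1, 1, 1, 1, 1, 1, 1, 1, 1],
  dp=[
    [0, 0, -0.4],
    [0, 0, -0.8],
    [0.5, 0, -1.1],
    [0.9, 0, -1.3],
    [1.3, 0, -1.7],
    [1.7, 0, -2.0],
    [2.1, 0, -2.4],
    [2.4, 0, -2.8],
    [2.4, 0, -2.8],
    [2.4, 0, -2.8],
  ],
  yaw=[0, 0, 0, 0, 0, 0, 0, 0, 0, 0],
)

```text
clock: 48.75
position: [610.8, -4.2, 262.3]
ee_rot: [0.996, -0.008, 0.093, 0.004]
contact_force: [3.8, 0.9, 2.5]
gripper_width: 48.0
```

```bash
python3 -c "
from look import *
st()"
```

```text
grasp [639.6  -5.5 110. ] tum [ 81.6   0.2 110. ] rot [ 0.9956 -0.0081  0.0933  0.0036] w 48.0 F [3.8 0.9 2.5] t 48.8
```

Call:
apply_moves(
  fingers=[1, 1, 1, 1, 1, 1, 1, 1],
  dp=[
    [0.1, 0, -0.3],
    [0.2, 0, -0.6],
    [0.2, 0, -0.8],
    [0.2, 0, -1.0],
    [0.2, 0, -1.1],
    [0.2, 0, -1.1],
    [0.2, 0, -1.1],
    [0.2, 0, -1.1],
  ],
  yaw=[0, 0, 0, 0, 0, 0, 0, 0],
)

```text
clock: 49.55
position: [613.9, -4.1, 252.2]
ee_rot: [0.995, -0.008, 0.096, 0.003]
contact_force: [5.6, -1.0, 4.8]
gripper_width: 48.0
```

```bash
python3 -c "
from look import *
st()"
```

```text
grasp [643.4  -5.3 100.1] tum [ 85.4   0.5 100.1] rot [ 0.9954 -0.0077  0.0956  0.0033] w 48.0 F [ 5.6 -1.   4.8] t 49.5
```

Call:
apply_moves(
  fingers=[0.24, 0.24, 0.24, 0.24, 0.24, 0.24, 0.24, 0.24, 0.24, 0.24],
  dp=[
    [0, 0, 0],
    [0, 0, 0],
    [0, 0, 0],
    [0, 0, 0],
    [-0.1, 0, 1],
    [-0.3, 0, 3],
    [-0.6, 0, 6],
    [-1, 0, 10],
    [-1, 0, 15],
    [-1, 0, 18],
  ],
  yaw=[0, 0, 0, 0, 0, 0, 0, 0, 0, 0],
)

```text
clock: 50.55
position: [603.7, -4.1, 437.6]
ee_rot: [0.995, -0.007, 0.099, 0.003]
contact_force: [1.1, 0.2, 1.1]
gripper_width: 64.6
```

Call:
apply_moves(
  fingers=[0.24, 0.24, 0.24, 0.24, 0.24, 0.24, 0.24, 0.24, 0.24],
  dp=[
    [-5, 0, 0],
    [-10, 0, 0],
    [-11.8, 5, 0],
    [-11.8, 10, 0],
    [-11.8, 12.2, 0],
    [-11.8, 12.2, 0],
    [-11.8, 12.2, 0],
    [-11.8, 12.2, 0],
    [-11.8, 12.2, 0],
  ],
  yaw=[0, 0, 0, 0, 0, 0, 0, 0, 0],
)

```text
clock: 51.45
position: [485.7, 116.9, 437.7]
ee_rot: [0.995, -0.008, 0.099, 0.003]
contact_force: [-0.8, 0.4, 0.7]
gripper_width: 64.7
```

```bash
python3 - <<'E'
from look import *
st(); g,T=cam("wrist"); cv2.imwrite("pics/w14.png",g["color"]); im=g["color"].astype(int)
m=((im.min(2)>135)&(im.max(2)-im.min(2)<45)).astype(np.uint8); n,l,s,c=cv2.connectedComponentsWithStats(m)
for i in range(1,n):
    if s[i,4]>1300:
        ys,xs=np.where(l==i); b=ys.max(); u=xs[ys>=b-3].mean(); print(s[i],c[i].round(),"bottom",round(u),b,"at118",tum(onz(g,T,(u,b),100)).round(),"at37",tum(onz(g,T,(u,b),37)).round())
E
```

```text
grasp [516.1 115.7 285.8] tum [-44.2 119.1 285.8] rot [ 0.9951 -0.0082  0.0987  0.003 ] w 64.7 F [-0.8  0.4  0.7] t 51.5
[  430     0    64   181 10680] [462.  86.] bottom 467 180 at118 [ 25.  -5. 100.] at37 [ 30. -29.  37.]
[ 570    0   65  173 8799] [607.  76.] bottom 616 172 at118 [  34. -134.  100.] at37 [  40. -184.   37.]
[ 248  150  101  171 8234] [310. 237.] bottom 307 320 at118 [-91. 125. 100.] at37 [-109.  127.   37.]
[  85  296  100   69 2395] [126. 324.] bottom 91 364 at118 [-132.  312.  100.] at37 [-158.  350.   37.]
```

```bash
python3 - <<'E'
from look import *
g,T=cam("wrist"); im=g["color"].astype(int)
m=((im.min(2)>120)&(im.max(2)-im.min(2)<50)).astype(np.uint8); m=cv2.morphologyEx(m,2,np.ones((5,5))) 
n,l,s,c=cv2.connectedComponentsWithStats(m)
i=l[280,310]; print(s[i])
for v in(170,190,210,230,250,270,290,310):
    x=np.where(l[v]==i)[0]
    if len(x): print(v,x.min(),x.max(),(x.min()+x.max())/2)
# predicted axis of lean 50deg at y=120
for sgn in(10,57,100,150):
    t=np.radians(50); p=(-25+(sgn-82.5)*np.sin(t),120,72+(sgn-82.5)*np.cos(t)); print(sgn,proj(g,T,wld(p)).round())
E
```

```text
[ 249  196   98  125 6445]
210 251 346 298.5
230 285 342 313.5
250 285 339 312.0
270 284 335 309.5
290 283 332 307.5
310 286 327 306.5
10 [314. 289.]
57 [314. 258.]
100 [314. 224.]
150 [314. 176.]
```

Call:
apply_moves(
  fingers=[0.21, 0.21, 0.21, 0.21, 0.21, 0.21, 0.21, 0.21, 0.21, 0.21],
  dp=[
    [-0.4, 0.3, -3],
    [-0.4, 0.3, -6],
    [-0.4, 0.3, -9],
    [-0.4, 0.3, -12],
    [-0.4, 0.3, -14],
    [-0.4, 0.3, -16],
    [-0.4, 0.3, -16],
    [-0.4, 0.3, -16],
    [-0.4, 0.3, -16],
    [-0.4, 0.3, -16],
  ],
  yaw=[-2, -2, -2, -2, -2, -2, -2, -2, -2, -2],
)

```text
clock: 52.55
position: [482.1, 120.1, 278.9]
ee_rot: [0.995, -0.026, 0.1, 0.004]
contact_force: [-0.3, -0.3, -0.0]
gripper_width: 67.2
```

Call:
apply_moves(
  fingers=[0.21, 0.21, 0.21, 0.21, 0.21, 0.21, 0.21, 0.21],
  dp=[
    [0, 0, -1.5],
    [0, 0, -3],
    [0, 0, -4],
    [0, 0, -5],
    [0, 0, -5.8],
    [0, 0, -6.3],
    [0, 0, -6.5],
    [0, 0, -6.5],
  ],
  yaw=[0, 0, 0, 0, 0, 0, 0, 0],
)

```text
clock: 53.35
position: [482.2, 120.1, 214.0]
ee_rot: [0.995, -0.026, 0.1, 0.004]
contact_force: [-0.2, 0.6, 0.0]
gripper_width: 67.3
```

```bash
python3 -c "
from look import *
st()"
```

```text
grasp [513.  118.1  62.1] tum [-47.4 121.4  62.1] rot [ 0.9947 -0.0256  0.0999  0.004 ] w 67.3 F [-0.2  0.6  0. ] t 53.4
```

Close and lift.

Call:
apply_moves(
  fingers=[1, 1, 1, 1, 1, 1, 1, 1],
  dp=[
    [0, 0, 0],
    [0, 0, 0],
    [0, 0, 0],
    [0, 0, 0],
    [0, 0, 0],
    [0, 0, 0],
    [0, 0, 0],
    [0, 0, 0],
  ],
  yaw=[0, 0, 0, 0, 0, 0, 0, 0],
)

```text
clock: 54.15
position: [482.5, 120.5, 215.0]
ee_rot: [0.995, -0.025, 0.101, 0.004]
contact_force: [-1.6, 2.1, 6.3]
gripper_width: 48.7
```

Call:
apply_moves(
  fingers=[1, 1, 1, 1, 1, 1, 1, 1, 1, 1],
  dp=[
    [0, 0, 2],
    [0, 0, 4],
    [0, 0, 6],
    [0, 0, 8],
    [0, 0, 10],
    [0, 0, 11],
    [0, 0, 11],
    [0, 0, 11],
    [0, 0, 11],
    [0, 0, 11],
  ],
  yaw=[0, 0, 0, 0, 2, 2, 2, 2, 2, 2],
)

```text
clock: 55.15
position: [482.2, 120.3, 323.7]
ee_rot: [0.995, -0.008, 0.1, 0.003]
contact_force: [0.2, 0.1, -4.4]
gripper_width: 48.4
```

```bash
python3 -c "
from look import *
st()"
```

```text
grasp [513.  119.3 171.8] tum [-47.4 122.6 171.8] rot [ 0.995  -0.0079  0.0997  0.0025] w 48.4 F [ 0.2  0.1 -4.4] t 55.1
```

Call:
apply_moves(
  fingers=[1, 1, 1, 1, 1, 1, 1, 1, 1, 1],
  dp=[
    [2, -0.2, 0],
    [4, -0.3, 0],
    [6, -0.4, 0],
    [8, -0.5, 0],
    [10, -0.5, 0],
    [10.5, -0.5, -1],
    [10.5, -0.5, -2],
    [10.5, -0.5, -2.8],
    [10.5, -0.5, -3.3],
    [10.5, -0.5, -3.3],
  ],
  yaw=[0, 0, 0, 0, 0, 0, 0, 0, 0, 0],
)

```text
clock: 56.15
position: [586.3, 115.2, 289.4]
ee_rot: [0.995, -0.008, 0.098, 0.003]
contact_force: [1.4, 0.9, -3.8]
gripper_width: 48.4
```

Call:
apply_moves(
  fingers=[1, 1, 1, 1, 1, 1, 1, 1, 1, 1],
  dp=[
    [0, 0, -0.4],
    [0, 0, -0.8],
    [0.5, 0, -1.1],
    [0.9, 0, -1.3],
    [1.3, 0, -1.7],
    [1.7, 0, -2.0],
    [2.1, 0, -2.4],
    [2.4, 0, -2.8],
    [2.4, 0, -2.8],
    [2.4, 0, -2.8],
  ],
  yaw=[0, 0, 0, 0, 0, 0, 0, 0, 0, 0],
)

```text
clock: 57.15
position: [611.0, 115.2, 261.6]
ee_rot: [0.995, -0.008, 0.099, 0.003]
contact_force: [-0.6, 0.2, -2.4]
gripper_width: 48.4
```

```bash
python3 -c "
from look import *
st()"
```

```text
grasp [641.6 114.1 109.7] tum [ 81.3 119.9 109.7] rot [ 0.995  -0.0076  0.0993  0.0028] w 48.4 F [-0.6  0.2 -2.4] t 57.1
```

Call:
apply_moves(
  fingers=[1, 1, 1, 1, 1, 1, 1, 1],
  dp=[
    [0.1, 0, -0.3],
    [0.2, 0, -0.6],
    [0.2, 0, -0.8],
    [0.2, 0, -1.0],
    [0.2, 0, -1.1],
    [0.2, 0, -1.1],
    [0.2, 0, -1.1],
    [0.2, 0, -1.1],
  ],
  yaw=[0, 0, 0, 0, 0, 0, 0, 0],
)

```text
clock: 57.95
position: [613.6, 115.6, 251.4]
ee_rot: [0.995, -0.007, 0.101, 0.002]
contact_force: [5.1, 0.8, 4.8]
gripper_width: 48.8
```

```bash
python3 - <<'E'
from look import *
st(); b,B=cam("scene"); a,A=cam("side"); g,T=cam("wrist")
c=lambda i:cv2.resize(i,(400,300),interpolation=2)
cv2.imwrite("pics/m15.png",np.vstack([np.hstack([c(b["color"][160:355,230:490]),c(a["color"][140:335,200:460])]),np.hstack([c(g["color"]),0*c(g["color"])])]))
E
```

```text
grasp [644.6 114.6  99.6] tum [ 84.3 120.5  99.6] rot [ 0.9949 -0.0074  0.1006  0.0023] w 48.8 F [5.1 0.8 4.8] t 58.0
```

Call:
apply_moves(
  fingers=[0.24, 0.24, 0.24, 0.24, 0.24, 0.24, 0.24, 0.24, 0.24, 0.24],
  dp=[
    [0, 0, 0],
    [0, 0, 0],
    [0, 0, 0],
    [0, 0, 0],
    [-0.1, 0, 1],
    [-0.3, 0, 3],
    [-0.6, 0, 6],
    [-1, 0, 10],
    [-1, 0, 15],
    [-1, 0, 18],
  ],
  yaw=[0, 0, 0, 0, 0, 0, 0, 0, 0, 0],
)

```text
clock: 59.1
position: [603.3, 115.5, 436.8]
ee_rot: [0.995, -0.007, 0.104, 0.001]
contact_force: [0.7, -0.2, 0.6]
gripper_width: 64.7
```

Call:
apply_moves(
  fingers=[0, 0, 0, 0, 0, 0, 0, 0, 0, 0],
  dp=[
    [-5, 0, 0],
    [-10, 0, 0],
    [-15, -5, 0],
    [-17, -11, 0],
    [-17, -11, 0],
    [-17, -11, 0],
    [-17, -11, 0],
    [-17, -11, 0],
    [-17, -11, 0],
    [-17, -11, 0],
  ],
  yaw=[0, 0, 0, 0, 0, 0, 0, 0, 0, 0],
)

```text
clock: 60.1
position: [433.8, 6.2, 436.6]
ee_rot: [0.995, -0.007, 0.103, 0.001]
contact_force: [0.2, 0.3, 0.6]
gripper_width: 85.7
```

```bash
python3 - <<'E'
from look import *
st(); g,T=cam("wrist"); cv2.imwrite("pics/w16.png",g["color"]); im=g["color"].astype(int)
m=((im.min(2)>130)&(im.max(2)-im.min(2)<50)).astype(np.uint8); n,l,s,c=cv2.connectedComponentsWithStats(m)
for i in range(1,n):
    if s[i,4]>1300:
        ys,xs=np.where(l==i); b=ys.max(); u=xs[ys>=b-3].mean(); print(s[i],c[i].round(),"foot",round(u),b,tum(onz(g,T,(u,b),93)).round())
for y in(-120,0,120): print(y,proj(g,T,wld((27.5,y,68))).round(),proj(g,T,wld((27.5,y,118))).round(),proj(g,T,wld((192.5,y,118))).round())
E
```

```text
grasp [465.6   5.5 284.9] tum [-92.6   8.  284.9] rot [ 0.9946 -0.0066  0.1032  0.0014] w 85.7 F [0.2 0.3 0.6] t 60.1
[ 147    0   64  137 7964] [176.  67.] foot 183 136 [ 14. 118.  93.]
[ 296    0   61  130 7701] [326.  64.] foot 326 129 [20.  0. 93.]
[ 442    0   64  120 7360] [473.  58.] foot 462 119 [  30. -112.   93.]
[ 119  142  135   27 1621] [192. 159.] foot 189 168 [-12. 113.  93.]
[ 258  151  132   18 1411] [322. 160.] foot 327 168 [-12.  -1.  93.]
[   0  249   70  115 3199] [ 37. 307.] foot 45 363 [-183.  248.   93.]
-120 [461. 128.] [484. 115.] [485. -99.]
0 [326. 126.] [327. 112.] [ 329. -105.]
120 [190. 126.] [170. 112.] [ 172. -103.]
```

```bash
python3 - <<'E'
from look import *
g,T=cam("wrist")
for y in(-120,0,120): print(y,[(x,proj(g,T,wld((x,y,z))).round(1)[1]) for x in(20,27.5,35) for z in(68,93)])
b,B=cam("scene"); im=b["color"].astype(int)
# lid discs on scene: grey bright faces
for y in(-120,0,120): print(y,[proj(b,B,wld((x,y,93))).round() for x in(185,192.5,200)])
cv2.imwrite("pics/sc17.png",cv2.resize(b["color"][190:350,270:490],(800,582),interpolation=2)); g0=g["color"][0:260]
cv2.imwrite("pics/w17.png",g["color"])
E
```

```text
-120 [(20, np.float64(136.4)), (20, np.float64(130.9)), (27.5, np.float64(127.9)), (27.5, np.float64(121.8)), (35, np.float64(119.4)), (35, np.float64(112.6))]
0 [(20, np.float64(134.4)), (20, np.float64(128.6)), (27.5, np.float64(125.8)), (27.5, np.float64(119.4)), (35, np.float64(117.2)), (35, np.float64(110.1))]
120 [(20, np.float64(134.1)), (20, np.float64(128.4)), (27.5, np.float64(125.6)), (27.5, np.float64(119.2)), (35, np.float64(117.0)), (35, np.float64(110.0))]
-120 [array([364., 319.]), array([366., 321.]), array([369., 324.])]
0 [array([407., 290.]), array([410., 292.]), array([412., 294.])]
120 [array([446., 263.]), array([449., 266.]), array([451., 268.])]
```

View pics/sc17.png

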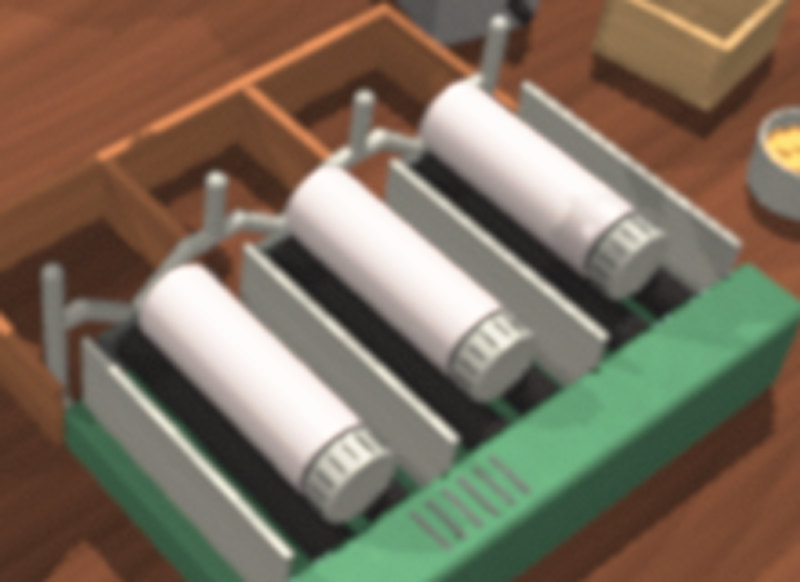

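Call:
apply_moves(
  fingers=[0.22, 0.22, 0.22, 0.22, 0.22, 0.22, 0.22, 0.22, 0.22, 0.22],
  dp=[
    [4, 2.5, 0],
    [8, 5, 0],
    [12, 7.5, 0],
    [16, 10, 0],
    [18.4, 10.9, 0],
    [18.4, 10.9, -3],
    [18.4, 10.9, -7],
    [18.4, 10.9, -10],
    [18.4, 10.9, -11],
    [18.4, 10.9, -11],
  ],
  yaw=[0, 0, 0, 0, 0, 0, 0, 0, 0, 0],
)

```text
clock: 61.25
position: [617.6, 115.0, 324.9]
ee_rot: [0.995, -0.007, 0.102, 0.002]
contact_force: [0.6, -0.8, -0.7]
gripper_width: 66.5
```

```bash
python3 -c "
from look import *
st()"
```

```text
grasp [649.  114.1 173.1] tum [ 88.7 120.1 173.1] rot [ 0.9948 -0.0065  0.1017  0.0022] w 66.5 F [ 0.6 -0.8 -0.7] t 61.2
```

Call:
apply_moves(
  fingers=[0.22, 0.22, 0.22, 0.22, 0.22, 0.22, 0.22],
  dp=[
    [0, 0, -2],
    [0, 0, -4],
    [0, 0, -5.5],
    [0, 0, -6.5],
    [0, 0, -7.2],
    [0, 0, -7.2],
    [0, 0, -7.2],
  ],
  yaw=[0, 0, 0, 0, 0, 0, 0],
)

```text
clock: 61.95
position: [618.0, 115.2, 254.0]
ee_rot: [0.995, -0.006, 0.103, 0.002]
contact_force: [-0.5, -1.0, -0.5]
gripper_width: 66.8
```

Call:
apply_moves(
  fingers=[1, 1, 1, 1, 1, 1, 1, 1],
  dp=[
    [0, 0, 0],
    [0, 0, 0],
    [0, 0, 0],
    [0, 0, 0],
    [0, 0, 0],
    [0, 0, 0],
    [0, 0, 0],
    [0, 0, 0],
  ],
  yaw=[0, 0, 0, 0, 0, 0, 0, 0],
)

```text
clock: 62.75
position: [618.3, 115.1, 255.7]
ee_rot: [0.995, -0.006, 0.104, 0.002]
contact_force: [-1.4, -1.3, 6.1]
gripper_width: 48.2
```

Call:
apply_moves(
  fingers=[1, 1, 1, 1, 1, 1, 1, 1, 1, 1],
  dp=[
    [0, 0, 0.4],
    [0, 0, 0.6],
    [0.2, 0, 0.6],
    [0.5, 0, 0.6],
    [0.8, 0, 0.6],
    [0.8, 0, 0.6],
    [0.8, 0, 0.3],
    [0.8, 0, 0],
    [0.8, 0, -0.1],
    [0.8, 0, -0.1],
  ],
  yaw=[0, 0, 0, 0, 0, 0, 0, 0, 0, 0],
)

```text
clock: 63.75
position: [626.3, 115.0, 255.7]
ee_rot: [0.995, -0.006, 0.104, 0.002]
contact_force: [-3.2, -1.0, 3.4]
gripper_width: 48.1
```

```bash
python3 -c "
from look import *
st()"
```

```text
grasp [658.3 114.3 104. ] tum [ 98.  120.4 104. ] rot [ 0.9945 -0.0062  0.1041  0.0018] w 48.1 F [-3.2 -1.   3.4] t 63.8
```

Call:
apply_moves(
  fingers=[0.22, 0.22, 0.22, 0.22, 0.22, 0.22, 0.22, 0.22, 0.22, 0.22],
  dp=[
    [0, 0, 0],
    [0, 0, 0],
    [0, 0, 0],
    [0, 0, 0],
    [0, 0, 1],
    [0, 0, 3],
    [0, 0, 6],
    [0, 0, 9],
    [0, 0, 11],
    [0, 0, 11],
  ],
  yaw=[0, 0, 0, 0, 0, 0, 0, 0, 0, 0],
)

```text
clock: 64.75
position: [627.0, 115.3, 370.7]
ee_rot: [0.994, -0.006, 0.108, 0.0]
contact_force: [0.3, 0.4, 0.9]
gripper_width: 66.7
```

Call:
apply_moves(
  fingers=[0.22, 0.22, 0.22, 0.22, 0.22, 0.22, 0.22, 0.22, 0.22, 0.22],
  dp=[
    [0, -5, 0],
    [-0.8, -10, 0],
    [-0.8, -15, 0],
    [-0.8, -20, 0],
    [-0.8, -24, 0],
    [-0.8, -24, 0],
    [-0.8, -24, -2],
    [-0.8, -24, -4],
    [-0.8, -24, -4],
    [-0.8, -24, -4],
  ],
  yaw=[0, 0, 0, 0, 0, 0, 0, 0, 0, 0],
)

```text
clock: 65.75
position: [619.1, -124.3, 330.4]
ee_rot: [0.994, -0.006, 0.108, 0.0]
contact_force: [0.3, 0.6, 1.1]
gripper_width: 66.6
```

```bash
python3 -c "
from look import *
st()"
```

```text
grasp [ 652.4 -124.6  179. ] tum [  96.7 -118.6  179. ] rot [ 9.942e-01 -5.600e-03  1.078e-01  4.000e-04] w 66.6 F [0.3 0.6 1.1] t 65.8
```

Call:
apply_moves(
  fingers=[0.22, 0.22, 0.22, 0.22, 0.22, 0.22, 0.22],
  dp=[
    [0, -0.1, -2],
    [0, -0.1, -4],
    [0, -0.1, -6],
    [0, -0.1, -7],
    [0, -0.1, -7.6],
    [0, -0.1, -7.6],
    [0, -0.1, -7.6],
  ],
  yaw=[0, 0, 0, 0, 0, 0, 0],
)

```text
clock: 66.45
position: [619.7, -125.2, 255.5]
ee_rot: [0.994, -0.005, 0.109, 0.001]
contact_force: [-0.4, 0.9, 0.2]
gripper_width: 66.7
```

Call:
apply_moves(
  fingers=[1, 1, 1, 1, 1, 1, 1, 1],
  dp=[
    [0, 0, 0],
    [0, 0, 0],
    [0, 0, 0],
    [0, 0, 0],
    [0, 0, 0],
    [0, 0, 0],
    [0, 0, 0],
    [0, 0, 0],
  ],
  yaw=[0, 0, 0, 0, 0, 0, 0, 0],
)

```text
clock: 67.25
position: [620.0, -125.4, 257.4]
ee_rot: [0.994, -0.005, 0.11, 0.001]
contact_force: [-2.7, 0.1, 5.0]
gripper_width: 47.4
```

Call:
apply_moves(
  fingers=[1, 1, 1, 1, 1, 1, 1, 1, 1, 1],
  dp=[
    [0, 0, 0.4],
    [0, 0, 0.6],
    [-0.2, 0, 0.6],
    [-0.4, 0, 0.6],
    [-0.6, 0, 0.6],
    [-0.6, 0, 0.6],
    [-0.6, 0, 0.3],
    [-0.6, 0, 0],
    [-0.6, 0, -0.1],
    [-0.6, 0, -0.1],
  ],
  yaw=[0, 0, 0, 0, 0, 0, 0, 0, 0, 0],
)

```text
clock: 68.25
position: [614.0, -125.3, 257.4]
ee_rot: [0.994, -0.005, 0.111, 0.001]
contact_force: [-3.8, 2.1, 3.8]
gripper_width: 47.4
```

Call:
apply_moves(
  fingers=[0.22, 0.22, 0.22, 0.22, 0.22, 0.22, 0.22, 0.22, 0.22, 0.22],
  dp=[
    [0, 0, 0],
    [0, 0, 0],
    [0, 0, 0],
    [0, 0, 0],
    [0, 0, 1],
    [0, 0, 3],
    [0, 0, 6],
    [0, 0, 10],
    [0, 0, 15],
    [0, 0, 18],
  ],
  yaw=[0, 0, 0, 0, 0, 0, 0, 0, 0, 0],
)

```text
clock: 69.25
position: [614.0, -125.5, 443.0]
ee_rot: [0.993, -0.005, 0.114, 0.001]
contact_force: [1.9, 0.2, 0.6]
gripper_width: 66.3
```

Call:
apply_moves(
  fingers=[0.3, 0.3, 0.3, 0.3, 0.3, 0.3, 0.3, 0.3, 0.3, 0.3],
  dp=[
    [-5, 2, 0],
    [-10, 5, 0],
    [-15, 10, 0],
    [-18, 13, 0],
    [-18, 13, 0],
    [-18, 13, 0],
    [-18, 13, 0],
    [-18, 13, 0],
    [-18, 13, 0],
    [-18, 13, 0],
  ],
  yaw=[0, 0, 0, 0, 0, 0, 0, 0, 0, 0],
)

```text
clock: 70.25
position: [434.6, 4.1, 442.8]
ee_rot: [0.993, -0.006, 0.114, 0.001]
contact_force: [-0.1, 0.6, -0.1]
gripper_width: 59.7
```

```bash
python3 - <<'E'
from look import *
st(); g,T=cam("wrist"); im=g["color"].astype(int)
m=((im.min(2)>130)&(im.max(2)-im.min(2)<50)).astype(np.uint8); n,l,s,c=cv2.connectedComponentsWithStats(m)
for i in range(1,n):
    if s[i,4]>3000 and s[i,1]<20:
        ys,xs=np.where(l==i); b=ys.max(); u=xs[ys>=b-3].mean(); print(s[i],"foot",round(u),b,tum(onz(g,T,(u,b),68)).round())
E
```

```text
grasp [469.7   3.5 291.8] tum [-88.4   6.  291.8] rot [ 0.9935 -0.0056  0.1139  0.0015] w 59.7 F [-0.1  0.6 -0.1] t 70.2
[ 150    0   61  139 7718] foot 186 138 [ 27. 125.  68.]
[ 294    0   59  142 8157] foot 324 141 [25. -1. 68.]
[ 436    0   62  138 8068] foot 447 137 [  30. -112.   68.]
```

Call:
apply_moves(
  fingers=[0.4, 0.4, 0.4, 0.4, 0.4, 0.4, 0.4, 0.4, 0.4, 0.4],
  dp=[
    [-1, 4, 0],
    [-2, 8, 0],
    [-4, 13, 0],
    [-6, 18, 0],
    [-8, 23, 0],
    [-8, 28.7, 0],
    [-8, 28.7, 0],
    [-8, 28.7, 0],
    [-8, 28.7, 0],
    [-8, 28.7, 0],
  ],
  yaw=[0, 0, 0, 0, 0, 0, 0, 0, 0, 0],
)

```text
clock: 71.3
position: [354.9, 290.0, 442.5]
ee_rot: [0.994, -0.006, 0.114, 0.002]
contact_force: [0.1, -0.1, 0.5]
gripper_width: 51.3
```

```bash
cat > knob.py <<'E'
from look import *
def knob(thr=60):
    g,T=cam("wrist"); im=g["color"]; p=proj(g,T,(432,291,99)); print("pred",p.round())
    gray=cv2.cvtColor(im,cv2.COLOR_BGR2GRAY); m=(gray<thr).astype(np.uint8)
    n,l,s,c=cv2.connectedComponentsWithStats(m)
    for i in range(1,n):
        if s[i,4]>60 and abs(c[i]-p).max()<90:
            r=cv2.minAreaRect(np.argwhere(l==i)[:,::-1].astype(np.float32)); q=cv2.boxPoints(r); print(s[i],c[i].round(),"rect",np.round(r[0]),np.round(r[1]),round(r[2]))
    return g,T,gray
E
python3 - <<'E'
from knob import *
st(); g,T,gray=knob(); cv2.imwrite("pics/k1.png",g["color"])
p=proj(g,T,(432,291,99)).astype(int); c=gray[p[1]-45:p[1]+60:3,p[0]-50:p[0]+50:3]
for r in c: print(" ".join(f"{v:3d}" for v in r))
E
```

```text
grasp [389.9 289.2 291.5] tum [-173.7  290.1  291.5] rot [ 0.9935 -0.0063  0.1136  0.0019] w 51.3 F [ 0.1 -0.1  0.5] t 71.3
pred [313. 220.]
[301 155  17  15  84] [309. 165.] rect [309. 161.] [13. 15.] 17
[312 208  18  41 277] [321. 229.] rect [322. 229.] [10. 42.] 16
123 125 126 124 124 217 232 232 233 232 230 230 231 232 233 231 225 213 187 148 114  87  81  79  73  74  80  78  75  75  75  77  80  76
123 125 123 126 139 223 234 233 231 230 229 229 230 231 232 233 232 233 232 226 215 192 165 127  96  80  79  78  78  76  75  78  75  76
125 126 126 127 172 230 233 231 231 231 229 229 231 231 233 233 233 233 233 233 232 231 227 220 201 172 136  99  80  79  79  79  75  73
120 120 123 123 204 232 234 233 232 230 230 230 230 232 233 233 234 234 233 231 231 231 231 232 231 229 222 207 183 145 110  83  76  75
114 115 116 123 222 233 234 232 233 232 232 231 231 231 233 232 234 234 240 238 238 235 231 232 231 232 230 230 231 225 211 187 158 123
121 118 118 150 227 233 233 233 232 232 232 232 233 233 233 233 233 234 239 238 239 238 218 164 203 207 230 231 232 231 230 230 226 216
120 119 120 191
[... 3228 characters left out ...]
 148  80  77  81 108
230 234 233 233 234 232 231 232 232 232 231 232 232 229 229 229 230 230 228 229 230 230 229 229 229 229 229 228 211 110  81  83 117 124
179 212 225 230 233 231 232 230 231 230 231 232 231 230 229 230 230 230 229 229 230 230 228 228 228 229 230 229 189  84  86 116 125 126
131 130 141 167 203 221 226 229 230 230 230 231 231 231 231 230 230 231 230 229 229 230 229 227 227 228 230 223 157 100 125 125 124 125
140 134 132 132 132 138 154 190 215 224 227 231 230 231 231 232 230 230 230 230 229 229 228 228 228 228 227 213 136 126 126 124 126 126
141 129 127 129 130 128 130 129 129 143 176 207 220 227 230 231 230 229 228 230 230 229 229 229 229 228 226 192 124 121 123 121 122 121
```

```bash
python3 - <<'E'
from knob import *
st(); g,T=cam("wrist"); p=proj(g,T,(432,291,99)).astype(int)
f=lambda r,c:onz(g,T,(p[0]-50+3*c,p[1]-45+3*r),99)
a,b,m=f(10,17.8),f(25.5,14.0),f(17.7,15.9); d=a-b; print(a.round(1),b.round(1),m.round(1),np.hypot(*d[:2]).round(1),"dir deg",np.degrees(np.arctan2(d[1],d[0])).round(1),"width",np.linalg.norm(f(17,18.3)-f(17,13.3)).round(1))
E
```

```text
grasp [389.9 289.1 291.7] tum [-173.7  290.   291.7] rot [ 0.9935 -0.0064  0.1137  0.0017] w 51.3 F [-0.3 -0.4  0.3] t 71.3
[445.2 288.5  99. ] [406.5 298.5  99. ] [426.  293.5  99. ] 39.9 dir deg -14.5 width 12.5
```

Call:
apply_moves(
  fingers=[0.35, 0.35, 0.35, 0.35, 0.35, 0.35, 0.35, 0.35, 0.35, 0.35],
  dp=[
    [2, 0.6, 0],
    [3.9, 1.2, -2],
    [3.9, 1.2, -6],
    [3.9, 1.2, -10],
    [3.9, 1.2, -13],
    [3.9, 1.2, -15],
    [3.9, 1.2, -15],
    [3.9, 1.2, -15],
    [3.9, 1.2, -15],
    [3.9, 1.2, -15],
  ],
  yaw=[-7, -13.5, -13.5, -13.5, -13.5, -13.5, -13.5, -13.5, -13.5, -13.5],
)

```text
clock: 72.4
position: [394.2, 302.2, 294.4]
ee_rot: [0.986, -0.123, 0.114, 0.013]
contact_force: [-0.4, 0.5, 0.7]
gripper_width: 56.0
```

```bash
python3 - <<'E'
from knob import *
st(); s=read_state(); r=R(s["ee_rot"]); print(s["position"].round(1),"j",s["joints"].round(2),"toolx deg",np.degrees(np.arctan2(r[1,0],r[0,0])).round(1),"jaw deg",np.degrees(np.arctan2(r[1,1],r[0,1])).round(1))
g,T=cam("wrist"); gray=cv2.cvtColor(g["color"],6); p=proj(g,T,(428,293,99)).astype(int); print(p)
if 0<p[1]<480:
    c=gray[max(0,p[1]-75):p[1]+60:5,max(0,p[0]-75):p[0]+75:5]
    for q in c: print(" ".join(f"{v:3d}" for v in q))
E
```

```text
grasp [428.4 293.7 143.4] tum [-135.3  295.4  143.4] rot [ 0.9857 -0.1234  0.1136  0.0134] w 56.0 F [-0.4  0.5  0.7] t 72.4
[394.2 302.2 294.4] j [ 1.02  0.26 -0.63  0.37 -0.64  0.01] toolx deg -14.3 jaw deg -104.3
[318 311]
182 231 233 231 229 229 229 229 222 146 148 151 150 148 193 193 192 193 167 146 145 145 148 150 149 146 147 147 146 147
190 231 232 232 230 230 231 231 231 161 149 149 149 149 147 147 147 146 148 147 149 148 149 148 147 170 226 228 224 199
195 233 232 232 232 232 233 232 231 231 225 172 146 147 146 145 147 145 145 148 150 147 150 206 229 228 228 228 228 228
203 233 231 232 233 233 232 230 230 230 223 143  98  96  93  98  94  96  95 130 148 146 151 229 228 227 228 227 227 227
209 232 232 232 232 232 231 231 229 207 150 106  95 123 122 100 100  96  92  98  99 135 147 228 227 227 229 227 227 227
215 232 233 232 232 231 232 231 158 153 152 154 147 113  92  97  96  94  95  96  97  97 121 195 226 228 228 225 227 226
216 231 233 233 232 232 232 180 152 151 153 101  71  44  28  35  36  37  56  95  96  98 144 147 207 226 228 225 226 228
218 231 232 231 232 232 217 151 151
[... 1664 characters left out ...]
 232 232 239 204 168 166 153  65  85  81  77  73  61  75 134 150 148 164 225 226 226 224 225 225  49
 53 231 231 230 230 230 231 233 238 231 167 165  76  84  79  77  72  63 146 149 150 211 227 226 226 226 226 226 224  67
 78 231 231 230 230 231 232 232 232 234 238 229  79  82  78  72  72  61 153 203 226 226 227 228 227 227 225 226 225 128
196 232 232 232 232 232 232 231 232 232 232 239  72  83  76  74  70  61 232 227 228 226 226 226 225 224 224 227 225 202
230 231 231 231 232 232 232 232 231 232 231 231 130  80  74  72  67  63 238 230 227 226 226 227 225 223 224 225 223 207
230 231 233 233 232 231 233 231 232 231 231 230 231 239 239 238 237 237 238 238 229 227 227 226 225 224 224 225 224 200
```

Call:
apply_moves(
  fingers=[0.35, 0.35, 0.35, 0.35, 0.35, 0.35, 0.35],
  dp=[
    [-0.1, 0, -1],
    [-0.1, 0, -2],
    [-0.1, 0, -3],
    [-0.1, 0, -4],
    [-0.1, 0, -4.7],
    [-0.1, 0, -4.7],
    [-0.1, 0, -4.7],
  ],
  yaw=[0, 0, 0, 0, 0, 0, 0],
)

```text
clock: 73.15
position: [393.2, 302.1, 246.9]
ee_rot: [0.986, -0.123, 0.113, 0.014]
contact_force: [-0.6, -0.3, -0.5]
gripper_width: 55.5
```

Call:
apply_moves(
  fingers=[1, 1, 1, 1, 1, 1, 1, 1, 1, 1],
  dp=[
    [0, 0, 0],
    [0, 0, 0],
    [0, 0, 0],
    [0, 0, 0],
    [0, 0, 0],
    [0, 0, 0],
    [0, 0, 0],
    [0, 0, 0],
    [0, 0, 0],
    [0, 0, 0],
  ],
  yaw=[0, 0, 0, 0, 0, 0, 0, 0, 0, 0],
)

```text
clock: 74.15
position: [393.1, 301.6, 247.4]
ee_rot: [0.986, -0.124, 0.113, 0.014]
contact_force: [-3.1, -2.2, 5.4]
gripper_width: 12.8
```

```bash
python3 - <<'E'
from knob import *
st(); s=read_state(); print(s["wrist_torque"]); r=R(s["ee_rot"]); o=grasp(160)-s["position"]; print("o",o.round(1),"jaw",np.degrees(np.arctan2(r[1,1],r[0,1])).round(1))
for a in range(8,81,8):
    t=np.radians(-a); c,q=np.cos(t),np.sin(t); d=o[:2]-np.array([c*o[0]-q*o[1],q*o[0]+c*o[1]]); print(-a,(d/10).round(2))
E
```

```text
grasp [427.2 292.9  96.5] tum [-136.5  294.5   96.5] rot [ 0.9856 -0.1244  0.1135  0.0143] w 12.8 F [-3.1 -2.2  5.4] t 74.2
[-0.62622222  0.83885838 -0.69241636]
o [  35.2   -9.  -155.8] jaw -104.4
-8 [0.16 0.48]
-16 [0.38 0.94]
-24 [0.67 1.35]
-32 [1.01 1.73]
-40 [1.4  2.05]
-48 [1.84 2.32]
-56 [2.3  2.52]
-64 [2.79 2.66]
-72 [3.29 2.73]
-80 [3.8  2.72]
```

Call:
apply_moves(
  fingers=[1, 1, 1, 1, 1, 1, 1, 1, 1, 1],
  dp=[
    [0.16, 0.48, 0],
    [0.38, 0.94, 0],
    [0.67, 1.35, 0],
    [1.01, 1.73, 0],
    [1.4, 2.05, 0],
    [1.84, 2.32, 0],
    [2.3, 2.52, 0],
    [2.3, 2.52, 0],
    [2.3, 2.52, 0],
    [2.3, 2.52, 0],
  ],
  yaw=[-8, -16, -24, -32, -40, -48, -56, -56, -56, -56],
)

```text
clock: 75.15
position: [414.7, 325.6, 247.3]
ee_rot: [0.812, -0.572, 0.093, 0.069]
contact_force: [-8.4, -2.2, 7.2]
gripper_width: 12.8
```

```bash
python3 - <<'E'
from knob import *
st(); s=read_state(); print(s["wrist_torque"]); r=R(s["ee_rot"]); o=grasp(160)-s["position"]; print("jaw",np.degrees(np.arctan2(r[1,1],r[0,1])).round(1))
for a in range(4,29,4):
    t=np.radians(-a); c,q=np.cos(t),np.sin(t); d=o[:2]-np.array([c*o[0]-q*o[1],q*o[0]+c*o[1]]); print(-a,(d/10).round(2))
E
```

```text
grasp [425.9 291.8  96.5] tum [-137.7  293.4   96.5] rot [ 0.8117 -0.5725  0.0932  0.0686] w 12.8 F [-8.4 -2.2  7.2] t 75.2
[-0.34405792  2.52664896 -0.44799858]
jaw -160.4
-4 [0.25 0.07]
-8 [0.5  0.13]
-12 [0.75 0.17]
-16 [1.01 0.19]
-20 [1.26 0.19]
-24 [1.52 0.17]
-28 [1.78 0.14]
```

Call:
apply_moves(
  fingers=[1, 1, 1, 1, 1, 1, 1, 1],
  dp=[
    [0.25, 0.07, 0],
    [0.5, 0.13, 0],
    [0.75, 0.17, 0],
    [0.8, 0.18, 0],
    [0.8, 0.18, 0],
    [0.8, 0.18, 0],
    [0.8, 0.18, 0],
    [0.8, 0.18, 0],
  ],
  yaw=[-4, -8, -12, -13, -13, -13, -13, -13],
)

```text
clock: 75.95
position: [422.2, 327.3, 247.3]
ee_rot: [0.743, -0.66, 0.085, 0.079]
contact_force: [-6.1, -0.7, 4.3]
gripper_width: 13.2
```

```bash
python3 - <<'E'
from knob import *
st(); s=read_state(); print(s["wrist_torque"]); r=R(s["ee_rot"]); o=grasp(160)-s["position"]; print("jaw",np.degrees(np.arctan2(r[1,1],r[0,1])).round(1))
for a in range(4,17,4):
    t=np.radians(-a); c,q=np.cos(t),np.sin(t); d=o[:2]-np.array([c*o[0]-q*o[1],q*o[0]+c*o[1]]); print(-a,(d/10).round(2))
E
```

```text
grasp [425.6 291.7  96.5] tum [-138.1  293.3   96.5] rot [ 0.7425 -0.6596  0.085   0.0793] w 13.2 F [-6.1 -0.7  4.3] t 76.0
[0.13244712 1.41195039 0.71679995]
jaw -173.3
-4 [0.26 0.02]
-8 [0.52 0.01]
-12 [ 0.77 -0.01]
-16 [ 1.03 -0.05]
```

Call:
apply_moves(
  fingers=[0, 0, 0, 0, 0, 0, 0, 0, 0, 0],
  dp=[
    [0, 0, 0],
    [0, 0, 0],
    [0, 0, 0],
    [0, 0, 0],
    [0, 0, 0],
    [0, 0, 0],
    [0, 0, 1],
    [0, 0, 4],
    [0, 0, 8],
    [0, 0, 12],
  ],
  yaw=[0, 0, 0, 0, 0, 0, 0, 0, 0, 0],
)

```text
clock: 76.95
position: [422.1, 327.1, 369.2]
ee_rot: [0.743, -0.66, 0.085, 0.079]
contact_force: [0.2, 0.6, -0.5]
gripper_width: 85.6
```

Call:
apply_moves(
  fingers=[0.3, 0.3, 0.3, 0.3, 0.3, 0.3, 0.3, 0.3, 0.3, 0.3],
  dp=[
    [0, 0, 5],
    [-3.5, -2.5, 8],
    [-7, -3.5, 8],
    [-7, -3.5, 8],
    [-7, -3.5, 8],
    [-7, -3.5, 8],
    [-7, -3.5, 8],
    [-7, -3.5, 8],
    [-7, -3.5, 8],
    [-7, -3.5, 8],
  ],
  yaw=[8, 16, 24, 32, 40, 48, 56, 64, 68, 68],
)

```text
clock: 77.95
position: [351.8, 291.6, 450.0]
ee_rot: [0.984, -0.132, 0.115, 0.018]
contact_force: [-0.0, 0.6, 0.9]
gripper_width: 59.7
```

```bash
python3 - <<'E'
from knob import *
st(); g,T,gray=knob(); p=proj(g,T,(427,293,99)).astype(int); c=gray[p[1]-48:p[1]+60:4,p[0]-48:p[0]+50:4]
for r in c: print(" ".join(f"{v:3d}" for v in r))
a,A=cam("scene"); b=cv2.imread("pics/scene0.png"); d=cv2.absdiff(a["color"],b).max(2)
for n,(x,y,w,h) in dict(door=(110,350,80,90),bead=(272,367,18,18),block=(110,308,40,48),tin=(472,216,40,38)).items(): print(n,"changed frac",(d[y:y+h,x:x+w]>40).mean().round(3))
for y in(-120,0,120):
    for x in(60,110,160): u=proj(a,A,wld((x,y,116))).astype(int); print(y,x,a["color"][u[1],u[0]],end=" ")
E
```

```text
grasp [386.3 281.5 299.3] tum [-177.2  282.4  299.3] rot [ 0.9844 -0.1318  0.1152  0.0177] w 59.7 F [-0.   0.6  0.9] t 78.0
pred [290. 222.]
[270 160  13  15  82] [277. 170.] rect [276. 167.] [14. 12.] 90
[296 206  12  47 331] [300. 229.] rect [302. 229.] [11. 46.] 2
118 123 224 231 230 229 226 226 227 224 224 221 218 216 213 209 205 201 193 192 183 181 176 167 153
126 130 228 234 233 229 230 231 231 233 233 233 232 230 230 233 232 232 231 233 231 229 232 230 224
127 126 228 233 231 230 229 230 231 233 234 233 240 236 230 218 206 193 231 231 230 230 229 230 222
127 130 227 233 231 230 230 230 232 233 233 233 238 239 232 154 151 150 207 230 231 231 231 229 222
125 132 228 232 232 232 232 233 232 232 233 229 185 216 152 151 150 150 174 231 230 231 230 230 221
122 130 229 233 233 233 232 232 232 218 171 155 154 103 100 116 141 150 210 229 230 230 229 228 219
118 132 229 232 232 233 232 231 200 156 152  96  77  75  87  98  99 113 167 229 230 228 230 229 216
117 135 230 233 233 233 232 182 151 152 101  79  77  75  63  83 102  99 154 188 230 229 229 229 213
122 140 230 232 233 233 209 152 
[... 1447 characters left out ...]
 228 228 228 226 139
138 206 231 234 232 233 233 232 232 232 230 232 231 231 231 232 232 232 229 230 229 229 229 227 145
136 200 230 231 234 233 233 232 231 231 229 231 230 232 231 231 230 229 229 230 229 229 229 227 138
135 142 163 173 176 180 186 191 193 205 209 214 216 218 218 221 222 221 224 225 226 226 225 221 129
138 136 140 144 144 139 133 133 132 128 126 127 124 129 130 134 130 128 123 120 121 121 125 125 118
door changed frac 0.0
bead changed frac 0.0
block changed frac 0.0
tin changed frac 0.0
-120 60 [250 251 254] -120 110 [251 252 254] -120 160 [251 252 254] 0 60 [250 251 254] 0 110 [250 252 254] 0 160 [250 252 254] 120 60 [251 252 254] 120 110 [251 252 254] 120 160 [251 252 254]
```

```bash
python3 -c "
from bench import *
print(job_done())"
```

```text
the job is handed in; nothing more can be done
None
```

All three canisters are lying on the rollers, one to a pair with lids away from the rest bar. The start knob was twisted to its stop and sprang back. I handed the job in at about 78 s on the robot's clock.

- **Leaning:** All three leaned in the dips at once, at roughly 47 to 50 degrees, before I laid any of them down.
- **Laying:** I gripped each one below its middle, tipped it over and laid it on its rollers. Two of them then sat 6 to 8 mm off along the rollers, so I lifted and shifted those. The last wrist picture put the three feet at x of about 25 to 30 mm, which means centres near 108 to 113 mm against the 110 mm wanted.
- **Knob:** I turned it about 69 degrees clockwise, and the torque jumped as if it had hit the stop. After release the bar was back at its starting angle.
- **Bystanders:** The lantern door, bead, block and tin showed no change from the first scene picture.

- **Stop judged indirectly:** reaching the knob's stop is inferred from that torque jump and the bar slipping slightly in the pads, because the knob angle could not be read.
- **Tool tilt:** the tool gradually tipped to about 13 degrees from repeated contact. I allowed for this in the moves.
- **Third canister:** its foot slid a little while I was leaning it. It still leaned properly.

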